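Load a transport rack and lock its push-button length stop against the row

ROBOT

A 7-joint arm with a two-finger parallel gripper is mounted at the origin on the work surface. World frame = base frame: x ahead of the robot, y to its left, z up, the work surface at z = 0. Lengths are in m, angles in rad, forces in N, time in s.
With the tool pointing down it reaches from about 0.425 to 0.95 m from the base axis. Payload 4.7 kg.
Tool frame: the origin (TCP) lies midway between the tips of the shut fingers; the grasp point (between the pads) lies 19 mm behind it; z points along the fingers, y is the line along which they close (so a half turn about z gives the same grasp; the last joint's range is limited). The gripper opens to 87 mm and grips with 3 to 60 N. Pads are 19 mm wide; open, the fingers measure 117 mm over their backs; the gripper's body (75 mm by 190 mm) begins 51 mm behind the grasp point.
Start: joints at [1.177, 0.469, -0.049, 1.532, 0.024, 1.141, -0.082], TCP at [0.241, -0.631, 0.223] pointing down, gripper open.
Joint ranges: [-2.59, 2.59], [-0.33, 1.99], [-1.39, 1.29], [0.1, 2.45], [-1.04, 4.18], [0.21, 1.99], [-2.66, 2.66]. Speed limits (rad/s): [2.57, 2.57, 3.14, 3.14, 3.14, 3.14, 3.14].

INTERFACE

Orientations are given as [roll, pitch, yaw] about the fixed x, y, z axes, in that order (R = Rz(yaw) Ry(pitch) Rx(roll)).
In Python, from plant import bot gives the robot as it stands.
- The arm moves only by the tool move_arm, never from a script. Its argument "rows" is a list of rows, each an object of numbers: "dx", "dy", "dz": the shift along the world's x, y, z in cm; "rx", "ry", "rz": the turn, a rotation vector about the world's x, y, z in degrees; "grip": the opening, from 0 (shut) to 1 (fully open). In form: [{"dx": .., "dy": .., "dz": .., "rx": .., "ry": .., "rz": .., "grip": ..}, ...]. A call has 1 to 20 rows; each row is the pose to reach, as a shift and turn from the pose commanded when the call began; what a row does not reach only later rows make up. A row lasts 1/12 s, in which the tool goes at most 41.7 mm and 7.16 degrees, less where a joint would pass 70% of its speed; a pose out of reach is approached as far as the arm can. A call with a gripper value outside its range is refused whole. The fingers move at their own pace and stop on an object; "squeeze" is the grip in N (left out, the last holds). Time passes only in rows, so rows that repeat a pose let the fingers close. It gives the time, the measured TCP pose, the force, the opening and the grip force at its end, in the units of the state.
- bot.observe(): the state, without advancing time (a new reading comes with each control period).
- bot.read_camera(name): name is "scene" or "side" or "wrist"; returns a dict with "img" (384x512x3 uint8, red, green, blue), "K" (3x3 intrinsics, pixels), "xyz" and "attitude" of the camera in the world. Camera axes: x right, y down, z forward; pixel columns grow to the right and rows downward; lengths in m; the calibration is good to about 2 mm. A picture is of the moment at which its call begins. There is no depth.
- bot.close_job(): hands the job in; it is judged then, once.
The state is a dict: "t": time; "joint_positions": joint angles; "dq": joint speeds; "joint_efforts": joint torques, N m; "tcp_pos": TCP position; "ee_rot": TCP orientation; "contact_force": force on the tool from outside, world axes, zero at the start; "ft_torque": the same for the moment, N m; "grip_width": finger opening in m; "grasp_force": force on a finger pad.
Only numpy, scipy, OpenCV 4.12 (cv2) and the standard library are available. Lean on these libraries where they do the work, as an engineer would, in place of code of your own. Each camera call takes 0.05 s, during which the arm holds its last target. There are 200 camera calls.

TASK

Pinch the red button of the rack's yellow stop, slide the stop out until the button pops into the last hole of the rail, and put the orange packing block into the green tray. Then load every blue-capped aluminium profile onto the wooden bed, flat and side by side like slices of bread, starting at the blue backstop, and slide the stop back so that the button pops into the hole that holds the row most closely. The webs of the profiles dent: grip them gently, with no more than about 40 N, and leave the can, the carton and the screwdriver alone.

Things in the scene. Friction and masses are not known exactly. Their poses are not given: they have to be found in the camera images.
- rack: Fixed transport rack. Origin on the table under its middle; x across it (profiles lie along x), y along its rail, from the blue backstop towards the open end, z up. Plywood bed 10 mm thick (top at z = 10 mm), x = -40 to 100 mm, y = -140 to 150 mm. The rail is a 24 mm square aluminium tube along y at x = -85 mm, middle at z = 45 mm, between blue end posts 62 mm high at y = -155 and 175 mm.
- backstop (a point): Middle of the bed side of the blue backstop: the bed's -y end, at x = 30, y = -135, z = 10 mm in the rack frame. The backstop stands 26 mm above the table. Axes as the rack's.
- hole5 (a point): The last of the five rail holes (black dots on top of the tube; the stop hides the one it is in), on the tube's top. Rack frame: holes 1 to 5 at y = -81, -27, 27, 81, 135 mm, 54 mm apart, hole 1 nearest the backstop. Axes as the rack's.
- stop (a joint): Place of the stop on the rail, m, growing along rack y: holes 1 to 5 at 0, 0.054, 0.108, 0.162, 0.216, about 2 mm of play. Clear bed between backstop and stop plate: 50 mm + this value (50, 104, 158, 212, 266 mm), so hole n fits n profiles. Slides with 1 to 2 N once the button is pressed; locked while the button is in a hole. Starts in hole 1.
- button (a joint): How far the red button is pressed, m: 0 fully out, popped into a hole; 0.010 fully in. Spring: 3 N out, 8 N in. Pressed more than 0.005 it frees the stop; let go between two holes it stays in at about 0.005 and the stop can still slide until it pops out at the next hole (or is pressed again). It moves along the rack's -x.
- stop_grip (a point): Pinch point in the stop's black grip fin, 91 mm above the table. Fin 30 mm thick (rack x), 40 mm long (y), 64 to 110 mm above the table; the red button (30 mm in y, 72 to 106 mm high up) stands 11 mm out of its +x side. Pinch from above across x, button against plain side: 41 mm wide with the button out, 31 mm pressed. Keep fingertips above 66 mm (collar below). Axes as the rack's.
- stop_face (a point): Middle of the face of the yellow stop plate that looks to the backstop (-y), at rack x = 30 mm, 19 mm above the table. The plate is 8 mm thick, 12 to 26 mm above the table, and crosses the whole bed. It moves with the stop. Axes as the rack's.
- spacer: Orange plastic packing block, 0.12 kg: base 80 mm (x) by 44 mm (y) by 24 mm high, with a grip rib on top, 60 mm (x) by 12 mm (y), up to 52 mm. Origin: centre of the underside. At the start on the bed between backstop and stop.
- tray: Fixed green tray, outside 150 mm (x) by 140 mm (y) by 30 mm high, walls and floor 5 mm. Origin: centre of the underside.
- can: Standing can, 52 mm across and 130 mm high. Bystander. Origin: centre of the underside.
- carton: Open cardboard box 80 x 110 x 50 mm. Bystander. Origin: centre of the underside.
- screwdriver: Screwdriver with a red handle, 140 mm long, lying on the table roughly along y. Bystander.
- profile1: Aluminium T-profile, an inverted T 100 mm long (x) with blue end caps: flange 46 mm wide (y) and 10 mm thick, web 8 mm thick in the middle, up to 50 mm high. 0.14 to 0.28 kg. Origin: centre of the underside. Two to four of the four are present. Take it by the web; when neighbours stand on the bed open the fingers no more than about 35 mm.
- profile2: Aluminium T-profile, an inverted T 100 mm long (x) with blue end caps: flange 46 mm wide (y) and 10 mm thick, web 8 mm thick in the middle, up to 50 mm high. 0.14 to 0.28 kg. Origin: centre of the underside. Two to four of the four are present. Take it by the web; when neighbours stand on the bed open the fingers no more than about 35 mm.
- profile3: Aluminium T-profile, an inverted T 100 mm long (x) with blue end caps: flange 46 mm wide (y) and 10 mm thick, web 8 mm thick in the middle, up to 50 mm high. 0.14 to 0.28 kg. Origin: centre of the underside. Two to four of the four are present. Take it by the web; when neighbours stand on the bed open the fingers no more than about 35 mm.
- profile4: Aluminium T-profile, an inverted T 100 mm long (x) with blue end caps: flange 46 mm wide (y) and 10 mm thick, web 8 mm thick in the middle, up to 50 mm high. 0.14 to 0.28 kg. Origin: centre of the underside. Two to four of the four are present. Take it by the web; when neighbours stand on the bed open the fingers no more than about 35 mm.
Not all that is in view belongs to the job. Leave any purple look-alike of the profile4 alone.

How it is judged:
On the way, in this order (a step that is already met when the one before it is completed fails the run):
1. the stop is slid out and its button has popped into the last hole (value of joint stop above 0.21 m and value of joint button below 0.003 m), for 0.2 s.
2. the orange block is in the tray and every profile lies on the bed (x of spacer in the frame of tray between -0.06 and 0.06 m and y of spacer in the frame of tray between -0.06 and 0.06 m and z of spacer in the frame of tray below 0.02 m and x of profile1 in the frame of rack between -0.005 and 0.065 m and y of each of profile1, profile2, profile3, profile4 in the frame of rack above -0.122 m and y of each of profile1, profile2, profile3, profile4 in the frame of stop_face below -0.018 m and z of profile1 in the frame of rack between 0.004 and 0.017 m and angle between each of profile1, profile2, profile3, profile4's own z axis and vertical below 0.12 rad and angle between the x axis of each of profile1, profile2, profile3, profile4 and the x axis of rack, either way round below 0.25 rad and x of profile2 in the frame of rack between -0.005 and 0.065 m and z of profile2 in the frame of rack between 0.004 and 0.017 m and x of profile3 in the frame of rack between -0.005 and 0.065 m and z of profile3 in the frame of rack between 0.004 and 0.017 m and x of profile4 in the frame of rack between -0.005 and 0.065 m and z of profile4 in the frame of rack between 0.004 and 0.017 m), for 0.2 s.
At the end, for the whole second after the job is handed in: Orange block in the tray. Every profile at rest, flat on the bed between backstop and stop, along the rack's x within 0.25 rad, its middle at rack x = 30 mm +-35. Button out (under 3 mm pressed) in the hole numbered as there are profiles (2, 3 or 4) (all of step 2 and linear speed of each of profile1, profile2, profile3, profile4 below 0.03 m/s and value of joint button below 0.003 m and value of joint stop below 0.172 m and (height (world z) of profile1 above -5 m or value of joint stop below 0.118 m) and (height (world z) of profile2 above -5 m or value of joint stop below 0.118 m) and (height (world z) of profile3 above -5 m or value of joint stop below 0.118 m) and (height (world z) of profile4 above -5 m or value of joint stop below 0.118 m) and (height (world z) of any of profile1, profile2 above -5 m or value of joint stop below 0.064 m) and (height (world z) of any of profile1, profile3 above -5 m or value of joint stop below 0.064 m) and (height (world z) of any of profile1, profile4 above -5 m or value of joint stop below 0.064 m) and (height (world z) of any of profile2, profile3 above -5 m or value of joint stop below 0.064 m) and (height (world z) of any of profile2, profile4 above -5 m or value of joint stop below 0.064 m) and (height (world z) of any of profile3, profile4 above -5 m or value of joint stop below 0.064 m)); the robot touches nothing.
It fails at once if a profile is gripped too hard: both fingers together press it with more than 110 N (55 N each) (contact force between the fingers and profile1 above 110 N or contact force between the fingers and profile2 above 110 N or contact force between the fingers and profile3 above 110 N or contact force between the fingers and profile4 above 110 N).
It fails at once if the can, the carton or the screwdriver is moved more than 30 mm (distance of any of can, carton, screwdriver from where it was at the start of the episode above 0.03 m).
Of profile1, profile2, profile3, profile4 only 2 to 4 are there at a start; the rules pass over those that are not, and their reading is None.
At some moment in a run one of profile1, profile2, profile3, profile4 may be knocked a few centimetres aside while the robot is not near it.
Once in a run the grip may slacken for a moment while it holds something.
It also fails if it takes over 210 s, if anything falls off the work surface, if the arm or the gripper's body presses on something with over 40 N, if the wrist force passes 120 N, or if a joint passes its speed limit or range.

## Working session

There is one attempt and no reset: what is moved stays moved. The work goes in short steps, Python scripts to look and compute and a tool call to move; the robot and the scene stay as the last step left them, time stands still between calls to the robot, and variables do not carry over. Pictures are saved under pics/ and viewed, at most 14 in all, crops included, and the job is handed in when it is done.

Besides the shell and the picture viewer there is one more tool, called after "Request:" as a command line: name --argument value ..., lists and objects as JSON in quotes. move_arm: Moves the arm, as the interface text tells. Its arguments: {"type":"object","properties":{"rows":{"type":"array","items":{"type":"object","properties":{"dx":{"type":"number"},"dy":{"type":"number"},"dz":{"type":"number"},"rx":{"type":"number"},"ry":{"type":"number"},"rz":{"type":"number"},"grip":{"type":"number"}}}},"squeeze":{"type":"number"}},"required":["rows"]}

```bash
ls; mkdir -p pics; cat > h.py <<'E'
import numpy as np, cv2
from scipy.spatial.transform import Rotation as R
from plant import bot
def cam(n,save=None):
    c=bot.read_camera(n)
    if save: cv2.imwrite('pics/'+save+'.png',c['img'][:,:,::-1])
    a=np.array(c['attitude'],float)
    c['R']=a if a.shape==(3,3) else R.from_euler('xyz',a).as_matrix()
    c['o']=np.array(c['xyz']); c['hsv']=cv2.cvtColor(c['img'],cv2.COLOR_RGB2HSV); return c
def ray(c,u,v):
    d=c['R']@np.linalg.inv(c['K'])@[u,v,1.]; return d/np.linalg.norm(d)
def onz(c,u,v,z):
    d=ray(c,u,v); return c['o']+d*(z-c['o'][2])/d[2]
def proj(c,p):
    q=c['K']@(c['R'].T@(np.array(p)-c['o'])); return q[:2]/q[2]
E
python3 - <<'E'
from h import *
print(bot.observe())
ims=[]
for n in('scene','side','wrist'):
    c=cam(n,n+'0'); print(n,c['K'].tolist(),c['xyz'],c['attitude'])
E
```

```text
pics
{'t': 0.0, 'joint_positions': array([ 1.17710439,  0.46944867, -0.04856468,  1.53369967,  0.02412779,
        1.14100847, -0.08233569]), 'dq': array([ 0.00122982,  0.00076194,  0.0008719 , -0.00055334,  0.0006155 ,
       -0.0009266 , -0.00039098]), 'joint_efforts': array([-1.34220114e-03, -5.07978809e+01, -8.07531201e-02, -2.36150390e+01,
       -6.11681957e-02,  3.79413832e-02,  1.72623440e-04]), 'tcp_pos': array([ 0.24057733, -0.63002253,  0.22149205]), 'ee_rot': array([-3.13961801e+00,  1.12419266e-04,  3.64772722e-01]), 'contact_force': array([ 1.42436289,  0.02533056, -0.51806904]), 'ft_torque': array([0.02507983, 0.0040478 , 0.006348  ]), 'grasp_force': 0.0, 'grip_width': 0.08706739781417133}
scene [[403.16767262647966, 0.0, 256.5841598884877], [0.0, 403.16767262647966, 192.84263962714448], [0.0, 0.0, 1.0]] [ 1.39179853 -0.03447722  0.89846976] [-2.34545924  0.01979445  1.46977185]
side [[369.9794998285136, 0.0, 253.81029997940786], [0.0, 369.9794998285136, 189.27288898369386], [0.0, 0.0, 1.0]] [ 0.38620593 -0.69711976  0.71721124] [-2.26849966  0.01517628 -0.29718317]
wrist [[319.8115695094852, 0.0, 256.314610358714], [0.0, 319.8115695094852, 191.73702494559078], [0.0, 0.0, 1.0]] [ 0.30481336 -0.60579736  0.3828681 ] [ 2.88582872e+00  1.30349364e-03 -1.20610820e+00]
```

View pics/scene0.png

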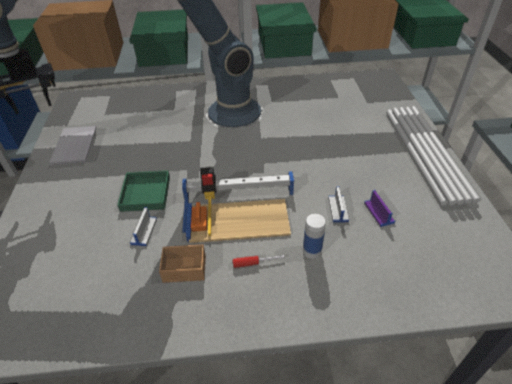

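View pics/side0.png

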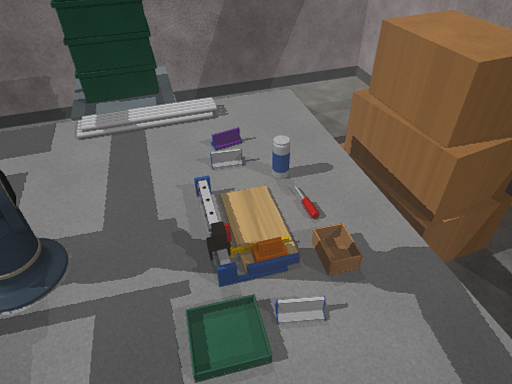

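Scene picture: blue-capped profiles at scene (143,230) and (340,207), in the side view (300,310) and (227,158). The purple look-alike is at (380,208) / (227,138), and I leave it alone. Rack at (240,210), tray (145,190), can (314,235), carton (183,264), screwdriver (258,261). I'll confirm with an enlarged crop.

```bash
python3 - <<'E'
import cv2,numpy as np
a=cv2.imread('pics/scene0.png');b=cv2.imread('pics/side0.png')
A=cv2.resize(a[150:290,110:400],None,fx=2.75,fy=2.75,interpolation=cv2.INTER_CUBIC)
cv2.imwrite('pics/cA.png',A[:600,:800])
B=cv2.resize(b[120:384,170:370],None,fx=2.27,fy=2.27,interpolation=cv2.INTER_CUBIC)
cv2.imwrite('pics/cB.png',B)
E
```

```text
(no output)
```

View pics/cA.png

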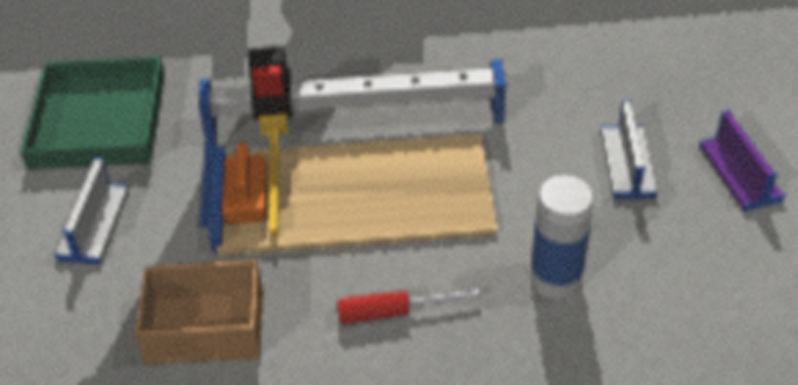

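View pics/cB.png

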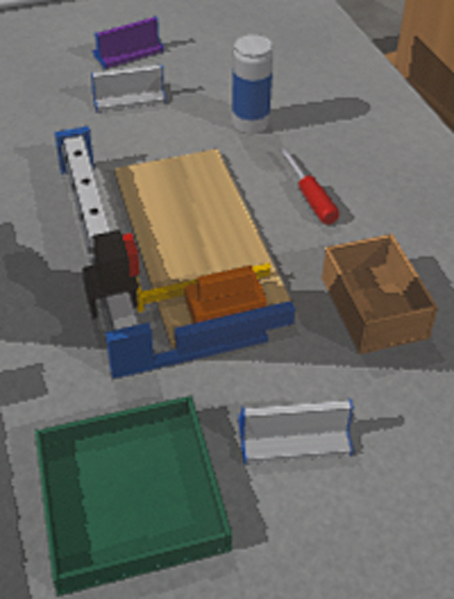

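The crops confirm two profiles with white webs and blue caps: scene-crop (90,210) and (628,150), side-crop (298,430) and (127,87). The purple one is excluded. The rail holes are at scene-crop (319,87), (367,84), (415,80), (463,76) and side-crop (93,211), (85,181), (77,153).

```bash
cat >> h.py <<'E'
def tri(cs,uvs):
    A=np.zeros((3,3));b=np.zeros(3)
    for c,(u,v) in zip(cs,uvs):
        d=ray(c,u,v);P=np.eye(3)-np.outer(d,d);A+=P;b+=P@c['o']
    return np.linalg.solve(A,b)
def blobs(c,lo,hi,amin=20):
    m=cv2.inRange(c['hsv'],lo,hi)
    n,l,s,ce=cv2.connectedComponentsWithStats(m)
    return [(s[i],ce[i].round(1),l==i) for i in range(1,n) if s[i][4]>=amin]
E
python3 - <<'E'
from h import *
S=cam('scene');D=cam('side')
sc=lambda p:(p[0]/2.75+110-.3,p[1]/2.75+150-.3)
sd=lambda p:(p[0]/2.27+170-.3,p[1]/2.27+120-.3)
def dark(c,p):
    g=255-cv2.cvtColor(c['img'],cv2.COLOR_RGB2GRAY).astype(float)
    u,v=map(int,np.round(p)); w=g[v-2:v+3,u-2:u+3]; w=np.clip(w-np.median(w),0,None)
    yy,xx=np.mgrid[v-2:v+3,u-2:u+3]; return (xx*w).sum()/w.sum(),(yy*w).sum()/w.sum()
hs=[dark(S,sc(p)) for p in[(319,87),(367,84),(415,80),(463,76)]]
hd=[dark(D,sd(p)) for p in[(93,211),(85,181),(77,153)]]
for h in hs: print('scene hole z57',onz(S,*h,.057).round(4))
for h in hd: print('side hole z57',onz(D,*h,.057).round(4))
for a,b in zip(hs[1:],hd): print('tri',tri([S,D],[a,b]).round(4))
for n,ps,pd in[('A near',(97,162),(246,408)),('A far',(70,232),(350,403)),('B near',(627,102),(93,73)),('B far',(640,168),(163,67))]:
    print(n,tri([S,D],[sc(ps),sd(pd)]).round(4))
for n,ps,pd in[('ribA',(241,146),(196,276)),('ribB',(243,182),(262,272)),('tray nearrack-back',(162,60),(192,400)),('tray back left',(48,62),(38,433)),('tray front right',(150,160),(229,542)),('tray front left',(27,162),(58,588))]:
    print(n,tri([S,D],[sc(ps),sd(pd)]).round(4))
for n,c in(('S',S),('D',D)):
    for s,ce,m in blobs(c,(0,150,90),(5,255,255),10)+blobs(c,(14,90,120),(28,200,255),300): 
        print(n,s,ce); 
E
```

```text
scene hole z57 [ 0.4701 -0.0544  0.057 ]
scene hole z57 [0.4723 0.0006 0.057 ]
scene hole z57 [0.4736 0.0541 0.057 ]
scene hole z57 [0.4722 0.1082 0.057 ]
side hole z57 [0.4742 0.0032 0.057 ]
side hole z57 [0.4757 0.0568 0.057 ]
side hole z57 [0.4767 0.1116 0.057 ]
tri [0.4741 0.0007 0.059 ]
tri [0.4755 0.0541 0.0591]
tri [0.4762 0.1075 0.0605]
A near [ 0.5539 -0.2914  0.0523]
A far [ 0.6465 -0.3113  0.0486]
B near [0.5326 0.2834 0.0523]
B far [0.6307 0.2725 0.0499]
ribA [ 0.5563 -0.1369  0.0629]
ribB [ 0.619  -0.1416  0.0634]
tray nearrack-back [ 0.4843 -0.2508  0.0918]
tray back left [ 0.3944 -0.3275  0.0985]
tray front right [ 0.4933 -0.3025 -0.0561]
tray front left [ 0.3876 -0.3845 -0.0612]
S [202 174  11  10  87] [207.  178.5]
S [233 257  25  10 190] [245.1 261.2]
S [ 43   0  68  15 627] [77.3  7.4]
S [ 190  200  100   42 2830] [245.8 221.1]
D [302 197  17  22 178] [310.1 207.7]
D [224 223   7  19  75] [227.5 231.5]
D [  340    10   172   204 17463] [423.2  95.7]
D [ 221  186   76   68 2683] [255.1 216.4]
D [312 223  42  27 346] [335.7 237.7]
```

```bash
python3 - <<'E'
from h import *
S=cam('scene');D=cam('side')
sc=lambda p:(p[0]/2.75+110-.3,p[1]/2.75+150-.3)
sd=lambda p:(p[0]/2.27+170-.3,p[1]/2.27+120-.3)
print('button',tri([S,D],[(207,178.5),(227.5,231.5)]).round(4))
for ps,pd in[((162,60),(38,433)),((48,62),(58,588)),((150,160),(192,400)),((27,162),(229,542))]: 
    print('tray',tri([S,D],[sc(ps),sd(pd)]).round(4))
E
```

```text
button [ 0.4926 -0.108   0.0925]
tray [ 0.3673 -0.2395  0.0252]
tray [ 0.3581 -0.3786  0.0251]
tray [ 0.5175 -0.2442  0.0128]
tray [ 0.5054 -0.3828  0.0112]
```

Request:
move_arm --rows '[{"dz": 4,"rz": 7},{"dx": 3,"dy": 4,"dz": 4,"rz": 14},{"dx": 5,"dy": 8,"dz": 4,"rz": 21},{"dx": 7,"dy": 12,"dz": 4,"rz": 28},{"dx": 9,"dy": 16,"dz": 4,"rz": 35},{"dx": 12,"dy": 20,"dz": 4,"rz": 42},{"dx": 14,"dy": 24,"dz": 4,"rz": 49},{"dx": 16,"dy": 28,"dz": 4,"rz": 56},{"dx": 18,"dy": 32,"dz": 4,"rz": 63},{"dx": 20,"dy": 36,"dz": 4,"rz": 68},{"dx": 22,"dy": 40,"dz": 2,"rz": 68},{"dx": 23.2,"dy": 44,"dz": 0,"rz": 68},{"dx": 23.2,"dy": 48,"dz": 0,"rz": 68},{"dx": 23.2,"dy": 52.3,"dz": 0,"rz": 68},{"dx": 23.2,"dy": 52.3,"dz": 0,"rz": 68},{"dx": 23.2,"dy": 52.3,"dz": 0,"rz": 68}]' --squeeze 25

```text
schema error: expected keys dx, dy, dz, rx, ry, rz, grip
```

Request:
move_arm --rows '[{"dx": 0,"dy": 0,"dz": 4,"rx": 0,"ry": 0,"rz": 7,"grip": 1},{"dx": 5,"dy": 8,"dz": 4,"rx": 0,"ry": 0,"rz": 21,"grip": 1},{"dx": 5,"dy": 8,"dz": 4,"rx": 0,"ry": 0,"rz": 28,"grip": 1},{"dx": 10,"dy": 16,"dz": 4,"rx": 0,"ry": 0,"rz": 35,"grip": 1},{"dx": 10,"dy": 20,"dz": 4,"rx": 0,"ry": 0,"rz": 42,"grip": 1},{"dx": 14,"dy": 24,"dz": 4,"rx": 0,"ry": 0,"rz": 49,"grip": 1},{"dx": 16,"dy": 28,"dz": 4,"rx": 0,"ry": 0,"rz": 56,"grip": 1},{"dx": 18,"dy": 32,"dz": 4,"rx": 0,"ry": 0,"rz": 63,"grip": 1},{"dx": 20,"dy": 36,"dz": 4,"rx": 0,"ry": 0,"rz": 68,"grip": 1},{"dx": 22,"dy": 40,"dz": 2,"rx": 0,"ry": 0,"rz": 68,"grip": 1},{"dx": 23.2,"dy": 44,"dz": 0,"rx": 0,"ry": 0,"rz": 68,"grip": 1},{"dx": 23.2,"dy": 48,"dz": 0,"rx": 0,"ry": 0,"rz": 68,"grip": 1},{"dx": 23.2,"dy": 52.3,"dz": 0,"rx": 0,"ry": 0,"rz": 68,"grip": 1},{"dx": 23.2,"dy": 52.3,"dz": 0,"rx": 0,"ry": 0,"rz": 68,"grip": 1},{"dx": 23.2,"dy": 52.3,"dz": 0,"rx": 0,"ry": 0,"rz": 68,"grip": 1},{"dx": 23.2,"dy": 52.3,"dz": 0,"rx": 0,"ry": 0,"rz": 68,"grip": 1}]' --squeeze 25

```text
t: 1.68
tcp_pos: [0.4736, -0.0984, 0.2225]
ee_rot: [3.141, -0.004, 1.565]
contact_force: [1.3, 0.4, 0.2]
grip_width: 0.087
grasp_force: 0.0
```

```bash
python3 - <<'E'
from h import *
o=bot.observe();print(o['t'],o['tcp_pos'],np.degrees(o['ee_rot']),o['joint_positions'].round(2))
W=cam('wrist','w1');S=cam('scene');D=cam('side')
for n,c in(('W',W),('S',S),('D',D)):
    for s,ce,m in blobs(c,(0,150,70),(5,255,255),30): print(n,s,ce)
E
```

```text
1.6833 [ 0.47364041 -0.09835155  0.22253995] [179.96040025  -0.22704466  89.65366817] [ 0.62  0.2  -0.57  1.95  0.12  1.03 -0.01]
W [ 485   62   27   65 1451] [499.9  96.5]
W [271 174  12  38 395] [276.3 193.3]
S [202 174  11  11  96] [207.  178.9]
S [233 257  25  10 187] [245.  261.2]
D [302 197  17  22 177] [310.  207.7]
D [224 223   7  19  76] [227.5 231.7]
```

View pics/w1.png

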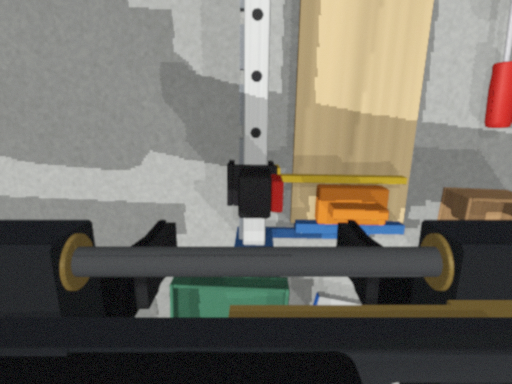

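The wrist view shows the rail holes at (257,14), (256,76) and (255,132), the black fin top at (255,190), the red button at (276,193) and the orange rib at (352,205).

```bash
python3 - <<'E'
from h import *
c=cam('wrist')
print(c['o'])
for p in[(257,14),(256,76),(255.5,132)]: print('hole',onz(c,*p,.057).round(4))
g=c['img'][160:225,232:292].astype(int)
print('row190',[tuple(x) for x in c['img'][195,224:290:2].tolist()])
print('fin top edges',onz(c,239,195,.11).round(4),onz(c,271,195,.11).round(4),'button edge',onz(c,283,193,.106).round(4), 'fin y', onz(c,255,166,.11).round(4),onz(c,255,216,.11).round(4))
for s,ce,m in blobs(c,(5,150,100),(14,255,255),60): print('orange',s,ce,onz(c,*ce,.05).round(4))
E
```

```text
[ 0.47398176 -0.03885544  0.38391665]
hole [0.4761 0.0449 0.057 ]
hole [ 0.4742 -0.0091  0.057 ]
hole [ 0.4727 -0.0623  0.057 ]
row190 [(171, 172, 169), (166, 168, 164), (102, 102, 99), (54, 51, 52), (61, 62, 61), (69, 68, 68), (51, 51, 54), (51, 50, 52), (28, 29, 29), (34, 37, 36), (32, 31, 34), (34, 36, 33), (35, 32, 37), (35, 31, 34), (33, 34, 34), (33, 33, 34), (36, 38, 39), (34, 34, 34), (31, 31, 35), (33, 29, 33), (39, 37, 39), (35, 34, 37), (39, 38, 37), (30, 29, 31), (107, 21, 22), (156, 37, 33), (161, 38, 32), (162, 37, 32), (164, 39, 36), (160, 42, 39), (127, 103, 102), (123, 124, 122), (125, 126, 124)]
fin top edges [ 0.4572 -0.1134  0.11  ] [ 0.4856 -0.1139  0.11  ] button edge [ 0.4966 -0.1133  0.106 ] fin y [ 0.4719 -0.0876  0.11  ] [ 0.471  -0.1333  0.11  ]
orange [318 175  72  26 862] [354.2 186.6] [ 0.5776 -0.1226  0.05  ]
```

```bash
python3 - <<'E'
from h import *
o=bot.observe();print(o['t'],o['tcp_pos'],np.degrees(o['ee_rot']),o['dq'].round(3))
c=cam('wrist');print(c['o'],c['attitude'])
g=cv2.cvtColor(c['img'],cv2.COLOR_RGB2GRAY)
print(g[:160,256].tolist())
print(g[155:230,255].tolist())
E
```

```text
1.8833 [ 0.47279887 -0.10873159  0.22268684] [1.79990695e+02 3.88135794e-02 8.88217362e+01] [ 0.016  0.001  0.013 -0.002 -0.003 -0.001 -0.001]
[ 0.47403437 -0.03986933  0.38389281] [ 2.88511270e+00  1.44611363e-04 -2.06999867e-02]
[60, 60, 63, 61, 65, 66, 108, 173, 211, 225, 225, 226, 226, 226, 228, 225, 226, 225, 225, 226, 225, 225, 226, 225, 225, 225, 226, 225, 225, 225, 226, 225, 226, 225, 226, 225, 224, 226, 225, 224, 225, 225, 224, 224, 224, 225, 225, 224, 225, 224, 225, 224, 225, 225, 225, 225, 219, 191, 134, 79, 54, 62, 61, 60, 60, 58, 55, 60, 80, 150, 204, 221, 224, 224, 224, 225, 225, 225, 224, 223, 223, 225, 224, 223, 219, 198, 182, 180, 178, 179, 179, 179, 180, 178, 178, 178, 179, 179, 179, 179, 178, 180, 178, 179, 179, 180, 179, 180, 180, 179, 180, 177, 179, 179, 176, 160, 115, 59, 45, 38, 42, 41, 36, 39, 35, 50, 102, 156, 177, 177, 179, 180, 179, 177, 169, 163, 162, 161, 162, 162, 162, 162, 161, 162, 161, 161, 160, 161, 161, 161, 162, 159, 157, 135, 91, 51, 27, 24, 17, 17]
[47, 30, 28, 24, 15, 20, 25, 23, 25, 20, 34, 39, 32, 35, 36, 37, 34, 36, 35, 36, 32, 32, 31, 33, 33, 33, 40, 37, 35, 30, 25, 35, 32, 38, 33, 38, 34, 33, 34, 33, 33, 32, 27, 29, 36, 32, 32, 30, 36, 35, 56, 127, 190, 208, 213, 213, 213, 212, 213, 211, 211, 214, 212, 212, 213, 214, 219, 222, 223, 223, 222, 221, 223, 224, 223]
```

```bash
python3 - <<'E'
from h import *
c=cam('wrist')
for p in[(256,63.5),(255,121.5)]: print('hole',onz(c,*p,.057).round(4))
print('fin y', onz(c,255,165,.11).round(4),onz(c,255,205.5,.11).round(4))
g=cv2.cvtColor(c['img'],cv2.COLOR_RGB2GRAY)
print(c['img'][188,226:292].tolist()[::3])
for s,ce,m in blobs(c,(0,150,70),(5,255,255),30): print(s,ce,onz(c,s[0]+s[2],ce[1],.106))
print(onz(c,239.5,188,.11),onz(c,271.5,188,.11))
E
```

```text
hole [0.4746 0.0007 0.057 ]
hole [ 0.4724 -0.0535  0.057 ]
fin y [ 0.4718 -0.0882  0.11  ] [ 0.471  -0.1248  0.11  ]
[[166, 167, 163], [49, 46, 52], [41, 40, 41], [52, 52, 52], [33, 35, 36], [29, 25, 31], [29, 34, 33], [33, 32, 37], [29, 29, 32], [36, 38, 41], [30, 30, 35], [37, 37, 37], [33, 35, 38], [35, 32, 35], [38, 35, 35], [53, 27, 27], [154, 33, 28], [162, 42, 35], [162, 33, 30], [148, 57, 55], [120, 122, 119], [124, 127, 125]]
[ 488   46   24   67 1344] [501.1  81.7] [ 0.68506487 -0.02409713  0.106     ]
[272 162  12  38 402] [277.4 181.4] [ 0.49728159 -0.10420602  0.106     ]
[ 0.45768096 -0.10840054  0.11      ] [ 0.48591774 -0.10901837  0.11      ]
```

Request:
move_arm --rows '[{"dx": 0,"dy": 0.1,"dz": -4,"rx": 0,"ry": 0,"rz": 0,"grip": 1},{"dx": 0,"dy": 0.1,"dz": -8,"rx": 0,"ry": 0,"rz": 0,"grip": 1},{"dx": 0,"dy": 0.1,"dz": -11,"rx": 0,"ry": 0,"rz": 0,"grip": 1},{"dx": 0,"dy": 0.1,"dz": -13.5,"rx": 0,"ry": 0,"rz": 0,"grip": 1},{"dx": 0,"dy": 0.1,"dz": -14.9,"rx": 0,"ry": 0,"rz": 0,"grip": 1},{"dx": 0,"dy": 0.1,"dz": -14.9,"rx": 0,"ry": 0,"rz": 0,"grip": 1},{"dx": 0,"dy": 0.1,"dz": -14.9,"rx": 0,"ry": 0,"rz": 0,"grip": 0},{"dx": 0,"dy": 0.1,"dz": -14.9,"rx": 0,"ry": 0,"rz": 0,"grip": 0},{"dx": 0,"dy": 0.1,"dz": -14.9,"rx": 0,"ry": 0,"rz": 0,"grip": 0},{"dx": 0,"dy": 0.1,"dz": -14.9,"rx": 0,"ry": 0,"rz": 0,"grip": 0},{"dx": 0,"dy": 0.1,"dz": -14.9,"rx": 0,"ry": 0,"rz": 0,"grip": 0},{"dx": 0,"dy": 0.1,"dz": -14.9,"rx": 0,"ry": 0,"rz": 0,"grip": 0},{"dx": 0,"dy": 0.1,"dz": -14.9,"rx": 0,"ry": 0,"rz": 0,"grip": 0},{"dx": 0,"dy": 0.1,"dz": -14.9,"rx": 0,"ry": 0,"rz": 0,"grip": 0}]' --squeeze 25

```text
t: 3.15
tcp_pos: [0.4744, -0.1067, 0.074]
ee_rot: [3.138, -0.0, 1.552]
contact_force: [4.3, 0.1, -3.4]
grip_width: 0.0417
grasp_force: 2.1
```

Request:
move_arm --rows '[{"dx": 0,"dy": 0,"dz": 0,"rx": 0,"ry": 0,"rz": 0,"grip": 0},{"dx": 0,"dy": 0,"dz": 0,"rx": 0,"ry": 0,"rz": 0,"grip": 0},{"dx": 0,"dy": 0,"dz": 0,"rx": 0,"ry": 0,"rz": 0,"grip": 0},{"dx": 0,"dy": 0,"dz": 0,"rx": 0,"ry": 0,"rz": 0,"grip": 0},{"dx": 0,"dy": 0,"dz": 0,"rx": 0,"ry": 0,"rz": 0,"grip": 0},{"dx": 0,"dy": 0,"dz": 0,"rx": 0,"ry": 0,"rz": 0,"grip": 0}]' --squeeze 25

```text
t: 3.65
tcp_pos: [0.4721, -0.1066, 0.0739]
ee_rot: [-3.14, 0.001, 1.551]
contact_force: [-3.1, -0.5, 5.7]
grip_width: 0.0302
grasp_force: 25.0
```

Request:
move_arm --rows '[{"dx": 0.02,"dy": 1,"dz": 0,"rx": 0,"ry": 0,"rz": 0,"grip": 0},{"dx": 0.06,"dy": 3,"dz": 0,"rx": 0,"ry": 0,"rz": 0,"grip": 0},{"dx": 0.1,"dy": 5,"dz": 0,"rx": 0,"ry": 0,"rz": 0,"grip": 0},{"dx": 0.14,"dy": 7,"dz": 0,"rx": 0,"ry": 0,"rz": 0,"grip": 0},{"dx": 0.18,"dy": 9,"dz": 0,"rx": 0,"ry": 0,"rz": 0,"grip": 0},{"dx": 0.22,"dy": 11,"dz": 0,"rx": 0,"ry": 0,"rz": 0,"grip": 0},{"dx": 0.26,"dy": 13,"dz": 0,"rx": 0,"ry": 0,"rz": 0,"grip": 0},{"dx": 0.3,"dy": 15,"dz": 0,"rx": 0,"ry": 0,"rz": 0,"grip": 0},{"dx": 0.34,"dy": 17,"dz": 0,"rx": 0,"ry": 0,"rz": 0,"grip": 0},{"dx": 0.38,"dy": 19,"dz": 0,"rx": 0,"ry": 0,"rz": 0,"grip": 0},{"dx": 0.42,"dy": 20.8,"dz": 0,"rx": 0,"ry": 0,"rz": 0,"grip": 0},{"dx": 0.43,"dy": 21.6,"dz": 0,"rx": 0,"ry": 0,"rz": 0,"grip": 0},{"dx": 0.43,"dy": 21.6,"dz": 0,"rx": 0,"ry": 0,"rz": 0,"grip": 0},{"dx": 0.43,"dy": 21.6,"dz": 0,"rx": 0,"ry": 0,"rz": 0,"grip": 0},{"dx": 0.43,"dy": 21.6,"dz": 0,"rx": 0,"ry": 0,"rz": 0,"grip": 0},{"dx": 0.43,"dy": 21.6,"dz": 0,"rx": 0,"ry": 0,"rz": 0,"grip": 0}]' --squeeze 25

```text
t: 4.98
tcp_pos: [0.4769, 0.109, 0.074]
ee_rot: [-3.141, -0.0, 1.551]
contact_force: [-1.3, 1.2, 5.9]
grip_width: 0.0301
grasp_force: 25.0
```

Request:
move_arm --rows '[{"dx": 0,"dy": 0,"dz": 0,"rx": 0,"ry": 0,"rz": 0,"grip": 0.5},{"dx": 0,"dy": 0,"dz": 0,"rx": 0,"ry": 0,"rz": 0,"grip": 0.6},{"dx": 0,"dy": 0,"dz": 0,"rx": 0,"ry": 0,"rz": 0,"grip": 0.8},{"dx": 0,"dy": 0,"dz": 0,"rx": 0,"ry": 0,"rz": 0,"grip": 0.8},{"dx": 0,"dy": 0,"dz": 0,"rx": 0,"ry": 0,"rz": 0,"grip": 0.8}]' --squeeze 25

```text
t: 5.4
tcp_pos: [0.4762, 0.1083, 0.0731]
ee_rot: [-3.139, 0.001, 1.55]
contact_force: [0.2, -0.5, -0.3]
grip_width: 0.0557
grasp_force: 0.0
```

```bash
python3 - <<'E'
from h import *
S=cam('scene','s2');D=cam('side','d2');W=cam('wrist','w2')
for n,c in(('S',S),('D',D),('W',W)):
    for s,ce,m in blobs(c,(0,150,70),(5,255,255),20): print(n,s,ce)
s=S['img'][130:230,170:370][:,:,::-1];d=D['img'][130:290,180:320][:,:,::-1];w=W['img'][130:230,200:330][:,:,::-1]
I=[cv2.resize(x,None,fx=300/x.shape[0],fy=300/x.shape[0],interpolation=2)[:, :400] for x in(s,w)]
cv2.imwrite('pics/c2.png',np.hstack(I))
E
```

```text
S [233 256  25  11 195] [245.1 261.2]
D [208 170   5  15  49] [210.3 176.9]
D [302 197  17  22 177] [310.  207.5]
W [289 212  29  35 641] [302.6 231.2]
W [291 277  24  18 382] [302.8 285.7]
```

View pics/c2.png

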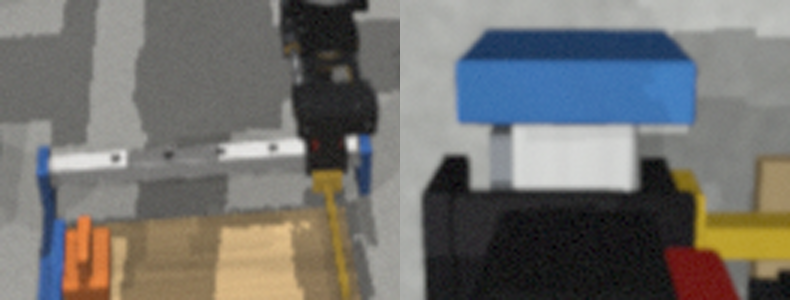

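The stop is at the open end, with holes 1–4 visible at crop (117,158), (168,155), (220,153) and (273,148). I'll lift and check how far the button is out.

Request:
move_arm --rows '[{"dx": 0,"dy": 0,"dz": 3,"rx": 0,"ry": 0,"rz": 0,"grip": 0.8},{"dx": 0,"dy": 0,"dz": 7,"rx": 0,"ry": 0,"rz": 0,"grip": 0.8},{"dx": 0,"dy": 0,"dz": 11,"rx": 0,"ry": 0,"rz": 0,"grip": 0.8},{"dx": 0,"dy": 0,"dz": 15,"rx": 0,"ry": 0,"rz": 0,"grip": 0.8},{"dx": 0,"dy": 0,"dz": 15,"rx": 0,"ry": 0,"rz": 0,"grip": 0.8},{"dx": 0,"dy": 0,"dz": 15,"rx": 0,"ry": 0,"rz": 0,"grip": 0.8}]' --squeeze 25

```text
t: 6.05
tcp_pos: [0.4779, 0.1096, 0.2255]
ee_rot: [3.137, 0.0, 1.551]
contact_force: [-0.4, -0.2, -1.2]
grip_width: 0.0698
grasp_force: 0.0
```

```bash
python3 - <<'E'
from h import *
c=cam('wrist')
print(bot.observe()['tcp_pos'])
for s,ce,m in blobs(c,(0,150,70),(5,255,255),30): print(s,ce,onz(c,s[0],ce[1],.106),onz(c,s[0]+s[2],ce[1],.106),onz(c,*ce,.106))
S=cam('scene');D=cam('side')
for s,ce,m in blobs(S,(0,150,70),(5,255,255),30): print(s,ce)
for n,c in(('S',S),('D',D)):
  for s,ce,m in blobs(c,(5,170,120),(13,255,255),40): print('or',n,s,ce)
E
```

```text
[0.47661821 0.10897681 0.22353884]
[271 165  12  37 390] [276.3 184. ] [0.49143914 0.1118056  0.106     ] [0.50226229 0.11158299 0.106     ] [0.49621897 0.11170729 0.106     ]
[274 169  10  11  96] [278.7 173.8]
[233 257  25  10 193] [245.  261.3]
or S [192 203  14  28 318] [198.5 217.3]
or D [260 243  18   8  46] [269.4 246.5]
or D [252 251  16  11  49] [259.2 256.6]
```

Button is popped (about 11 mm out). Next, the orange block.

Request:
move_arm --rows '[{"dx": 0.5,"dy": -1,"dz": 1,"rx": 0,"ry": 0,"rz": -7,"grip": 0.6},{"dx": 2,"dy": -4,"dz": 1,"rx": 0,"ry": 0,"rz": -14,"grip": 0.6},{"dx": 3,"dy": -6,"dz": 1,"rx": 0,"ry": 0,"rz": -21,"grip": 0.6},{"dx": 4,"dy": -8,"dz": 1,"rx": 0,"ry": 0,"rz": -28,"grip": 0.6},{"dx": 5,"dy": -10,"dz": 1,"rx": 0,"ry": 0,"rz": -35,"grip": 0.6},{"dx": 6,"dy": -12,"dz": 1,"rx": 0,"ry": 0,"rz": -42,"grip": 0.6},{"dx": 7,"dy": -14,"dz": 1,"rx": 0,"ry": 0,"rz": -49,"grip": 0.6},{"dx": 8,"dy": -16,"dz": 1,"rx": 0,"ry": 0,"rz": -56,"grip": 0.6},{"dx": 9,"dy": -18,"dz": 1,"rx": 0,"ry": 0,"rz": -63,"grip": 0.6},{"dx": 10,"dy": -20,"dz": 1,"rx": 0,"ry": 0,"rz": -70,"grip": 0.6},{"dx": 11.1,"dy": -22,"dz": 1,"rx": 0,"ry": 0,"rz": -77,"grip": 0.6},{"dx": 11.1,"dy": -24,"dz": 1,"rx": 0,"ry": 0,"rz": -84,"grip": 0.6},{"dx": 11.1,"dy": -24.7,"dz": 1,"rx": 0,"ry": 0,"rz": -90,"grip": 0.6},{"dx": 11.1,"dy": -24.7,"dz": 1,"rx": 0,"ry": 0,"rz": -90,"grip": 0.6},{"dx": 11.1,"dy": -24.7,"dz": 1,"rx": 0,"ry": 0,"rz": -90,"grip": 0.6},{"dx": 11.1,"dy": -24.7,"dz": 1,"rx": 0,"ry": 0,"rz": -90,"grip": 0.6},{"dx": 11.1,"dy": -24.7,"dz": 1,"rx": 0,"ry": 0,"rz": -90,"grip": 0.6}]' --squeeze 25

```text
t: 7.62
tcp_pos: [0.5879, -0.1359, 0.233]
ee_rot: [-3.141, 0.001, -0.015]
contact_force: [-0.1, 0.0, -0.1]
grip_width: 0.0524
grasp_force: 0.0
```

```bash
python3 - <<'E'
from h import *
o=bot.observe();print(o['t'],o['tcp_pos'],np.degrees(o['ee_rot']),o['joint_positions'].round(2))
c=cam('wrist','w3')
for s,ce,m in blobs(c,(4,150,60),(14,255,255),60): print('orange',s,ce,onz(c,*ce,.05).round(4))
E
```

```text
7.6167 [ 0.58794353 -0.13593756  0.23296764] [-1.79951611e+02  6.43544039e-02 -8.80532281e-01] [ 0.32  0.35 -0.21  1.69  0.08  1.11 -1.5 ]
orange [241 137  37  64 340] [246.9 160.8] [ 0.6013 -0.126   0.05  ]
```

View pics/w3.png

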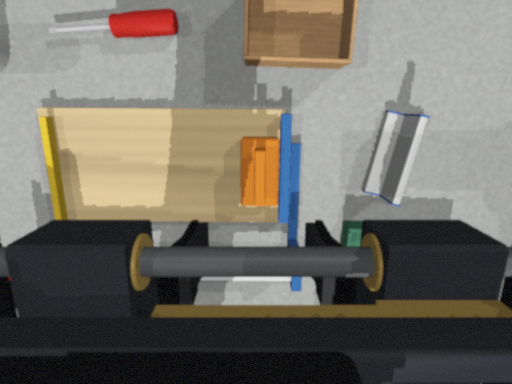

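Wrist view: orange block at (260,172), rib at about columns 254–266, backstop (286,170), profile A (397,155), stop plate (50,165), carton (300,30), screwdriver (143,23).

```bash
python3 - <<'E'
from h import *
c=cam('wrist');print(c['o'])
for r in(155,175,195): print(r,c['img'][r,236:298,0:2].tolist())
for p in[(260.5,150),(260.5,204),(254,175),(267,175)]: print(onz(c,*p,.062).round(4))
print('col',c['img'][132:215:1,260,0].tolist())
E
```

```text
[ 0.65672556 -0.13735251  0.39445101]
155 [[150, 132], [148, 129], [145, 127], [143, 119], [141, 103], [153, 91], [167, 100], [174, 102], [176, 106], [173, 102], [170, 99], [161, 95], [157, 93], [158, 91], [162, 95], [179, 107], [202, 125], [199, 121], [192, 116], [206, 125], [219, 140], [222, 141], [221, 142], [221, 139], [222, 140], [222, 141], [221, 141], [217, 136], [206, 126], [194, 116], [206, 126], [212, 132], [210, 129], [211, 133], [211, 134], [211, 133], [211, 132], [211, 133], [211, 132], [210, 132], [208, 130], [198, 122], [175, 112], [126, 103], [69, 92], [55, 106], [60, 112], [63, 116], [68, 121], [66, 119], [62, 116], [62, 117], [64, 117], [59, 112], [58, 107], [57, 108], [58, 108], [59, 109], [55, 108], [62, 110], [61, 111], [62, 111]]
175 [[143, 125], [144, 128], [140, 124], [142, 121], [137, 103], [150, 94], [154, 90], [155, 89], [157, 91], [157, 90], [163, 95], [180, 104], [204, 124], [210, 129], [209, 130], [210, 131], [208, 129], [200, 124], [191, 115], [208, 130], [218, 137], [221, 142], [222, 140], [223, 142], [221, 140], [222, 140], [222, 143], [216, 136], [20
[... 926 characters left out ...]
3, 117], [62, 117], [66, 121], [65, 121], [66, 123], [66, 123], [65, 119], [64, 114], [56, 103], [55, 98], [45, 83], [35, 74], [42, 78], [43, 78], [47, 82], [47, 86], [62, 93]]
[ 0.6144 -0.141   0.062 ]
[ 0.5558 -0.1403  0.062 ]
[ 0.5881 -0.1338  0.062 ]
[ 0.5878 -0.1476  0.062 ]
col [168, 168, 173, 167, 151, 139, 149, 167, 175, 177, 177, 175, 177, 177, 173, 160, 139, 133, 157, 192, 215, 221, 222, 222, 223, 221, 222, 222, 221, 221, 222, 223, 221, 223, 222, 222, 221, 221, 222, 222, 223, 221, 221, 221, 222, 222, 223, 223, 222, 222, 223, 222, 222, 223, 221, 222, 222, 223, 222, 223, 223, 223, 223, 222, 222, 222, 223, 223, 223, 223, 223, 222, 221, 211, 184, 161, 158, 159, 157, 161, 162, 164, 171]
```

Request:
move_arm --rows '[{"dx": -0.2,"dy": -0.3,"dz": -4,"rx": 0,"ry": 0,"rz": 0,"grip": 0.6},{"dx": -0.2,"dy": -0.3,"dz": -8,"rx": 0,"ry": 0,"rz": 0,"grip": 0.6},{"dx": -0.2,"dy": -0.3,"dz": -12,"rx": 0,"ry": 0,"rz": 0,"grip": 0.6},{"dx": -0.2,"dy": -0.3,"dz": -16,"rx": 0,"ry": 0,"rz": 0,"grip": 0.6},{"dx": -0.2,"dy": -0.3,"dz": -18.5,"rx": 0,"ry": 0,"rz": 0,"grip": 0.6},{"dx": -0.2,"dy": -0.3,"dz": -19.4,"rx": 0,"ry": 0,"rz": 0,"grip": 0.6},{"dx": -0.2,"dy": -0.3,"dz": -19.4,"rx": 0,"ry": 0,"rz": 0,"grip": 0.6},{"dx": -0.2,"dy": -0.3,"dz": -19.4,"rx": 0,"ry": 0,"rz": 0,"grip": 0},{"dx": -0.2,"dy": -0.3,"dz": -19.4,"rx": 0,"ry": 0,"rz": 0,"grip": 0},{"dx": -0.2,"dy": -0.3,"dz": -19.4,"rx": 0,"ry": 0,"rz": 0,"grip": 0},{"dx": -0.2,"dy": -0.3,"dz": -19.4,"rx": 0,"ry": 0,"rz": 0,"grip": 0},{"dx": -0.2,"dy": -0.3,"dz": -19.4,"rx": 0,"ry": 0,"rz": 0,"grip": 0},{"dx": -0.2,"dy": -0.3,"dz": -19.4,"rx": 0,"ry": 0,"rz": 0,"grip": 0},{"dx": -0.2,"dy": -0.3,"dz": -19.4,"rx": 0,"ry": 0,"rz": 0,"grip": 0},{"dx": -0.2,"dy": -0.3,"dz": -19.4,"rx": 0,"ry": 0,"rz": 0,"grip": 0},{"dx": -0.2,"dy": -0.3,"dz": -19.4,"rx": 0,"ry": 0,"rz": 0,"grip": 0}]' --squeeze 40

```text
t: 9.05
tcp_pos: [0.5863, -0.1404, 0.0399]
ee_rot: [-3.142, -0.0, -0.019]
contact_force: [-0.6, 0.6, 3.6]
grip_width: 0.0117
grasp_force: 40.0
```

Request:
move_arm --rows '[{"dx": 0,"dy": 0,"dz": 3,"rx": 0,"ry": 0,"rz": 0,"grip": 0},{"dx": 0,"dy": 0,"dz": 6,"rx": 0,"ry": 0,"rz": 0,"grip": 0},{"dx": 0,"dy": 0,"dz": 10,"rx": 0,"ry": 0,"rz": 0,"grip": 0},{"dx": -2,"dy": -2.3,"dz": 11,"rx": 0,"ry": 0,"rz": 0,"grip": 0},{"dx": -4,"dy": -4.6,"dz": 11,"rx": 0,"ry": 0,"rz": 0,"grip": 0},{"dx": -6,"dy": -7,"dz": 11,"rx": 0,"ry": 0,"rz": 0,"grip": 0},{"dx": -8,"dy": -9.4,"dz": 11,"rx": 0,"ry": 0,"rz": 0,"grip": 0},{"dx": -10,"dy": -11.6,"dz": 11,"rx": 0,"ry": 0,"rz": 0,"grip": 0},{"dx": -12,"dy": -14,"dz": 11,"rx": 0,"ry": 0,"rz": 0,"grip": 0},{"dx": -14,"dy": -16,"dz": 11,"rx": 0,"ry": 0,"rz": 0,"grip": 0},{"dx": -14.9,"dy": -17.1,"dz": 10,"rx": 0,"ry": 0,"rz": 0,"grip": 0},{"dx": -14.9,"dy": -17.1,"dz": 8,"rx": 0,"ry": 0,"rz": 0,"grip": 0},{"dx": -14.9,"dy": -17.1,"dz": 5,"rx": 0,"ry": 0,"rz": 0,"grip": 0},{"dx": -14.9,"dy": -17.1,"dz": 2,"rx": 0,"ry": 0,"rz": 0,"grip": 0},{"dx": -14.9,"dy": -17.1,"dz": 0,"rx": 0,"ry": 0,"rz": 0,"grip": 0},{"dx": -14.9,"dy": -17.1,"dz": -0.3,"rx": 0,"ry": 0,"rz": 0,"grip": 0},{"dx": -14.9,"dy": -17.1,"dz": -0.3,"rx": 0,"ry": 0,"rz": 0,"grip": 0},{"dx": -14.9,"dy": -17.1,"dz": -0.3,"rx": 0,"ry": 0,"rz": 0,"grip": 0}]' --squeeze 40

```text
t: 10.55
tcp_pos: [0.437, -0.3115, 0.0363]
ee_rot: [-3.141, 0.0, -0.019]
contact_force: [0.0, -0.4, -2.2]
grip_width: 0.0114
grasp_force: 40.0
```

Release, lift, and move over profile A (mid near (0.600,-0.301)).

Request:
move_arm --rows '[{"dx": 0,"dy": 0,"dz": 0,"rx": 0,"ry": 0,"rz": 0,"grip": 0.5},{"dx": 0,"dy": 0,"dz": 0,"rx": 0,"ry": 0,"rz": 0,"grip": 0.5},{"dx": 0,"dy": 0,"dz": 0,"rx": 0,"ry": 0,"rz": 0,"grip": 0.5},{"dx": 0,"dy": 0,"dz": 0,"rx": 0,"ry": 0,"rz": 0,"grip": 0.5},{"dx": 0,"dy": 0,"dz": 4,"rx": 0,"ry": 0,"rz": 0,"grip": 0.5},{"dx": 0,"dy": 0,"dz": 8,"rx": 0,"ry": 0,"rz": 0,"grip": 0.5},{"dx": 2,"dy": 0,"dz": 12,"rx": 0,"ry": 0,"rz": 0,"grip": 0.5},{"dx": 5,"dy": 0,"dz": 15,"rx": 0,"ry": 0,"rz": -5,"grip": 0.5},{"dx": 8,"dy": 0.5,"dz": 17,"rx": 0,"ry": 0,"rz": -11,"grip": 0.5},{"dx": 11,"dy": 1,"dz": 17,"rx": 0,"ry": 0,"rz": -11,"grip": 0.5},{"dx": 14,"dy": 1,"dz": 17,"rx": 0,"ry": 0,"rz": -11,"grip": 0.5},{"dx": 16.3,"dy": 1,"dz": 17,"rx": 0,"ry": 0,"rz": -11,"grip": 0.5},{"dx": 16.3,"dy": 1,"dz": 17,"rx": 0,"ry": 0,"rz": -11,"grip": 0.5},{"dx": 16.3,"dy": 1,"dz": 17,"rx": 0,"ry": 0,"rz": -11,"grip": 0.5},{"dx": 16.3,"dy": 1,"dz": 17,"rx": 0,"ry": 0,"rz": -11,"grip": 0.5},{"dx": 16.3,"dy": 1,"dz": 17,"rx": 0,"ry": 0,"rz": -11,"grip": 0.5}]' --squeeze 30

```text
t: 11.88
tcp_pos: [0.5988, -0.3023, 0.2066]
ee_rot: [3.141, 0.001, -0.212]
contact_force: [0.3, -0.1, -0.4]
grip_width: 0.0435
grasp_force: 0.0
```

```bash
python3 - <<'E'
from h import *
o=bot.observe();print(o['t'],o['tcp_pos'],np.degrees(o['ee_rot']),o['grip_width'])
W=cam('wrist','w4');S=cam('scene','s4');D=cam('side','d4')
s=S['img'][150:290,110:400][:,:,::-1];w=W['img'][100:250,150:450][:,:,::-1]
cv2.imwrite('pics/c4.png',np.vstack([cv2.resize(x,(600,290),interpolation=2) for x in(s,w)]))
print(W['o'])
E
```

```text
11.8833 [ 0.59876846 -0.30225031  0.20657765] [ 1.79964403e+02  5.31086824e-02 -1.21741968e+01] 0.04351114699308704
[ 0.66596531 -0.31666858  0.36778638]
```

View pics/c4.png

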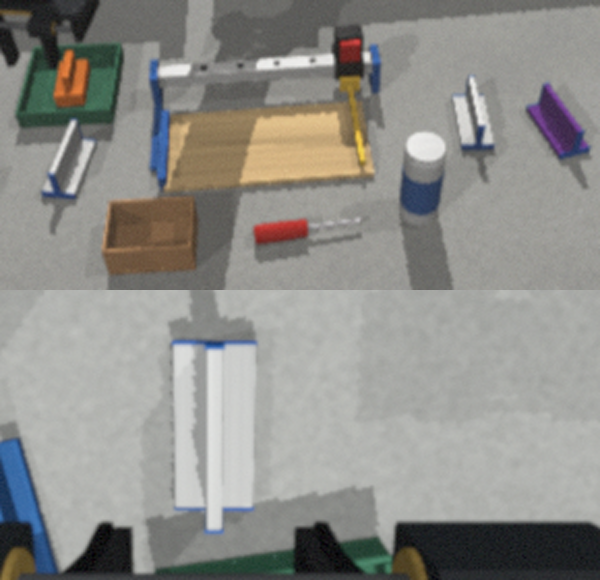

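The block is in the tray at crop (70,80). Profile A's web top runs from crop (215,345) to (214,530), parallel to the fingers.

```bash
python3 - <<'E'
from h import *
c=cam('wrist');print(bot.observe()['tcp_pos'])
g=c['img'].astype(int)
for r in(150,180,210): print(r,g[r,246:270,1].tolist())
for p in[(257.5,128),(257,224)]: print(onz(c,*p,.05).round(4))
S=cam('scene');D=cam('side')
# web-top end caps both views for height check
print(proj(S,[.645,-.311,.05]),proj(D,[.645,-.311,.05]))
E
```

```text
[ 0.59941572 -0.3020215   0.20689903]
150 [199, 183, 162, 156, 153, 157, 156, 176, 211, 224, 224, 220, 218, 219, 215, 204, 206, 206, 202, 203, 205, 207, 207, 206]
180 [192, 170, 155, 150, 153, 156, 156, 174, 210, 224, 224, 220, 219, 218, 211, 197, 202, 207, 206, 207, 208, 209, 208, 206]
210 [207, 205, 207, 206, 207, 204, 187, 184, 211, 220, 220, 219, 215, 215, 206, 195, 202, 207, 206, 209, 210, 209, 208, 207]
[ 0.6477 -0.3141  0.05  ]
[ 0.5504 -0.2926  0.05  ]
[135.34840473 233.18811686] [323.39266162 297.04458263]
```

Request:
move_arm --rows '[{"dx": 0,"dy": -0.1,"dz": -4,"rx": 0,"ry": 0,"rz": 0,"grip": 0.5},{"dx": 0,"dy": -0.1,"dz": -8,"rx": 0,"ry": 0,"rz": 0,"grip": 0.5},{"dx": 0,"dy": -0.1,"dz": -12,"rx": 0,"ry": 0,"rz": 0,"grip": 0.5},{"dx": 0,"dy": -0.1,"dz": -15.5,"rx": 0,"ry": 0,"rz": 0,"grip": 0.5},{"dx": 0,"dy": -0.1,"dz": -17.8,"rx": 0,"ry": 0,"rz": 0,"grip": 0.5},{"dx": 0,"dy": -0.1,"dz": -18.7,"rx": 0,"ry": 0,"rz": 0,"grip": 0.5},{"dx": 0,"dy": -0.1,"dz": -18.7,"rx": 0,"ry": 0,"rz": 0,"grip": 0.5},{"dx": 0,"dy": -0.1,"dz": -18.7,"rx": 0,"ry": 0,"rz": 0,"grip": 0.3},{"dx": 0,"dy": -0.1,"dz": -18.7,"rx": 0,"ry": 0,"rz": 0,"grip": 0},{"dx": 0,"dy": -0.1,"dz": -18.7,"rx": 0,"ry": 0,"rz": 0,"grip": 0},{"dx": 0,"dy": -0.1,"dz": -18.7,"rx": 0,"ry": 0,"rz": 0,"grip": 0},{"dx": 0,"dy": -0.1,"dz": -18.7,"rx": 0,"ry": 0,"rz": 0,"grip": 0},{"dx": 0,"dy": -0.1,"dz": -18.7,"rx": 0,"ry": 0,"rz": 0,"grip": 0},{"dx": 0,"dy": -0.1,"dz": -18.7,"rx": 0,"ry": 0,"rz": 0,"grip": 0},{"dx": 0,"dy": -0.1,"dz": -18.7,"rx": 0,"ry": 0,"rz": 0,"grip": 0}]' --squeeze 30

```text
t: 13.43
tcp_pos: [0.6004, -0.3028, 0.0202]
ee_rot: [3.141, -0.001, -0.211]
contact_force: [-0.4, 0.4, 3.9]
grip_width: 0.0076
grasp_force: 30.0
```

```bash
python3 - <<'E'
from h import *
im=cv2.imread('pics/w3.png')[:,:,::-1]
c=dict(img=im,o=np.array([0.65672556,-0.13735251,0.39445101]),R=R.from_euler('xyz',[2.885,0,np.radians(-91.0)]).as_matrix(),K=np.array([[319.81,0,256.31],[0,319.81,191.74],[0,0,1]]))
hsv=cv2.cvtColor(im,cv2.COLOR_RGB2HSV)
P=[]
for r in range(122,214,4):
    m=cv2.inRange(hsv[r:r+1,270:300],(95,120,40),(125,255,255))[0]; k=np.argmax(m>0); P.append([*onz(c,269.5+k,r,.026)[:2],269.5+k,r])
P=np.array(P);f=np.polyfit(P[:,0],P[:,1],1);print(P[::4].round(4),f,np.polyval(f,.586))
# bed edges at z .01
v=hsv[:,150]; 
m=cv2.inRange(hsv[:,150:151],(12,60,90),(30,220,255))[:,0];rr=np.where(m)[0];print(rr.min(),rr.max(),onz(c,150,rr.min()-.5,.01),onz(c,150,rr.max()+.5,.01))
# stop plate bed-side edge
for r in(125,165,205):
    m=cv2.inRange(hsv[r:r+1,:120],(23,150,90),(34,255,255))[0];k=np.where(m)[0];print(r,k.min(),k.max(),onz(c,k.max()+.5,r,.026))
E
```

```text
[[ 6.408e-01 -1.643e-01  2.805e+02  1.220e+02]
 [ 6.230e-01 -1.644e-01  2.805e+02  1.380e+02]
 [ 6.047e-01 -1.644e-01  2.805e+02  1.540e+02]
 [ 5.859e-01 -1.633e-01  2.795e+02  1.700e+02]
 [ 5.666e-01 -1.633e-01  2.795e+02  1.860e+02]
 [ 5.469e-01 -1.621e-01  2.785e+02  2.020e+02]] [-0.02619803 -0.14808418] -0.16343622374623354
108 245 [ 0.65925272 -0.01379539  0.01      ] [0.48603109 0.00386765 0.01      ]
125 40 52 [0.64198997 0.09309374 0.026     ]
165 47 58 [0.59630714 0.09428879 0.026     ]
205 53 64 [0.54759303 0.09556314 0.026     ]
```

Request:
move_arm --rows '[{"dx": 0,"dy": 0,"dz": 2,"rx": 0,"ry": 0,"rz": 0,"grip": 0},{"dx": 0,"dy": 0,"dz": 5,"rx": 0,"ry": 0,"rz": 0,"grip": 0},{"dx": 0,"dy": 0.5,"dz": 8,"rx": 0,"ry": 0,"rz": 0,"grip": 0},{"dx": -0.2,"dy": 3,"dz": 8,"rx": 0,"ry": 0,"rz": 3,"grip": 0},{"dx": -0.5,"dy": 6,"dz": 8,"rx": 0,"ry": 0,"rz": 6,"grip": 0},{"dx": -0.8,"dy": 9,"dz": 8,"rx": 0,"ry": 0,"rz": 9,"grip": 0},{"dx": -1.1,"dy": 12,"dz": 8,"rx": 0,"ry": 0,"rz": 10.7,"grip": 0},{"dx": -1.3,"dy": 15,"dz": 8,"rx": 0,"ry": 0,"rz": 10.7,"grip": 0},{"dx": -1.3,"dy": 16.5,"dz": 8,"rx": 0,"ry": 0,"rz": 10.7,"grip": 0},{"dx": -1.3,"dy": 16.5,"dz": 7,"rx": 0,"ry": 0,"rz": 10.7,"grip": 0},{"dx": -1.3,"dy": 16.5,"dz": 5,"rx": 0,"ry": 0,"rz": 10.7,"grip": 0},{"dx": -1.3,"dy": 16.5,"dz": 3.5,"rx": 0,"ry": 0,"rz": 10.7,"grip": 0},{"dx": -1.3,"dy": 16.5,"dz": 3.5,"rx": 0,"ry": 0,"rz": 10.7,"grip": 0}]' --squeeze 30

```text
t: 14.52
tcp_pos: [0.5838, -0.1379, 0.0507]
ee_rot: [-3.141, 0.008, -0.025]
contact_force: [-1.5, -0.1, -2.7]
grip_width: 0.0075
grasp_force: 30.0
```

```bash
python3 - <<'E'
from h import *
o=bot.observe();print(o['tcp_pos'],np.degrees(o['ee_rot']),o['grip_width'])
c=cam('wrist','w5');S=cam('scene','s5')
hsv=c['hsv'];P=[]
for r in range(122,214,4):
    m=cv2.inRange(hsv[r:r+1],(95,120,40),(125,255,255))[0]; k=np.where(m>0)[0]; print(r,k.min() if len(k) else None,k.max() if len(k) else None,end=' | ')
w=c['img'][80:260,130:400][:,:,::-1];s=S['img'][140:290,110:335][:,:,::-1]
cv2.imwrite('pics/c5.png',np.vstack([cv2.resize(x,(450,300),interpolation=2) for x in(s,w)]))
E
```

```text
[ 0.58384741 -0.13793325  0.05069947] [-179.96981613    0.44761271   -1.43477991] 0.007525710529617274
122 299 320 | 126 298 319 | 130 298 319 | 134 298 319 | 138 298 319 | 142 298 318 | 146 297 318 | 150 214 318 | 154 247 318 | 158 246 318 | 162 246 318 | 166 300 333 | 170 300 333 | 174 299 333 | 178 299 333 | 182 299 333 | 186 299 332 | 190 299 332 | 194 299 332 | 198 299 332 | 202 299 331 | 206 298 331 | 210 298 331 |
```

View pics/c5.png

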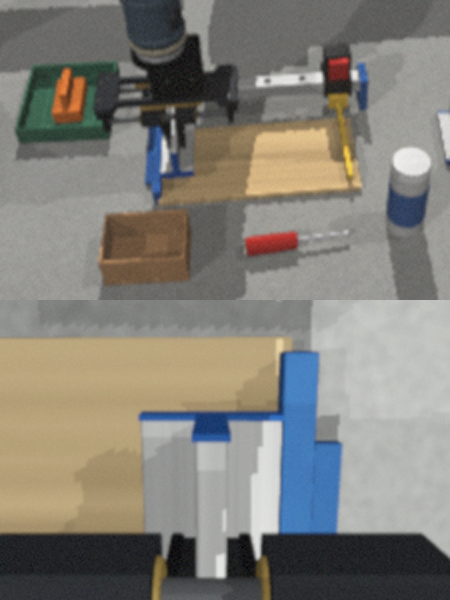

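Profile A is held level just above the bed, with its flange edge beside the backstop (wrist crop x≈283). Lowering and releasing.

Request:
move_arm --rows '[{"dx": 0,"dy": 0,"dz": -1.5,"rx": 0,"ry": 0,"rz": 0,"grip": 0},{"dx": 0,"dy": 0,"dz": -2.2,"rx": 0,"ry": 0,"rz": 0,"grip": 0},{"dx": 0,"dy": 0,"dz": -2.5,"rx": 0,"ry": 0,"rz": 0,"grip": 0},{"dx": 0,"dy": 0,"dz": -2.5,"rx": 0,"ry": 0,"rz": 0,"grip": 0},{"dx": 0,"dy": 0,"dz": -2.5,"rx": 0,"ry": 0,"rz": 0,"grip": 0}]' --squeeze 30

```text
t: 15.03
tcp_pos: [0.5876, -0.1379, 0.0302]
ee_rot: [3.141, -0.001, -0.025]
contact_force: [0.4, -0.2, -3.4]
grip_width: 0.008
grasp_force: 30.0
```

Request:
move_arm --rows '[{"dx": 0,"dy": 0,"dz": 0,"rx": 0,"ry": 0,"rz": 0,"grip": 0.15},{"dx": 0,"dy": 0,"dz": 0,"rx": 0,"ry": 0,"rz": 0,"grip": 0.25},{"dx": 0,"dy": 0,"dz": 0,"rx": 0,"ry": 0,"rz": 0,"grip": 0.25},{"dx": 0,"dy": 0,"dz": 0,"rx": 0,"ry": 0,"rz": 0,"grip": 0.25},{"dx": 0,"dy": 0,"dz": 2,"rx": 0,"ry": 0,"rz": 0,"grip": 0.25},{"dx": 0,"dy": 0,"dz": 6,"rx": 0,"ry": 0,"rz": 0,"grip": 0.25},{"dx": 0,"dy": 0,"dz": 10,"rx": 0,"ry": 0,"rz": 0,"grip": 0.25},{"dx": 0,"dy": 0,"dz": 14,"rx": 0,"ry": 0,"rz": 0,"grip": 0.25},{"dx": 0,"dy": 0,"dz": 17,"rx": 0,"ry": 0,"rz": 0,"grip": 0.3},{"dx": 0,"dy": 0,"dz": 18,"rx": 0,"ry": 0,"rz": 0,"grip": 0.3},{"dx": 0,"dy": 0,"dz": 18,"rx": 0,"ry": 0,"rz": 0,"grip": 0.3}]' --squeeze 30

```text
t: 15.95
tcp_pos: [0.5892, -0.1378, 0.2133]
ee_rot: [3.14, -0.007, -0.025]
contact_force: [-0.0, -0.0, 0.0]
grip_width: 0.0253
grasp_force: 0.0
```

```bash
cat >> h.py <<'E'
def webrow(c,r,lo,hi):
    g=c['img'][r,lo:hi,1].astype(int); return g.tolist()
E
python3 - <<'E'
from h import *
o=bot.observe();print(o['t'],o['tcp_pos'],np.degrees(o['ee_rot']),o['grip_width'])
c=cam('wrist','w6')
for r in(150,170,190,205):
    m=cv2.inRange(c['hsv'][r:r+1],(95,120,40),(125,255,255))[0]; k=np.where(m>0)[0];print(r,k[:3],k[-1], webrow(c,r,225,300))
E
```

```text
15.95 [ 0.58915365 -0.13784959  0.21332137] [179.92029404  -0.41491117  -1.40644216] 0.02526040459176425
150 [280 281 282] 299 [151, 152, 151, 148, 138, 135, 135, 135, 134, 135, 136, 145, 156, 157, 159, 160, 159, 156, 158, 157, 156, 156, 160, 177, 202, 207, 204, 203, 216, 227, 226, 224, 222, 221, 217, 210, 208, 208, 207, 207, 209, 209, 210, 210, 207, 206, 207, 209, 207, 202, 192, 179, 155, 131, 101, 108, 121, 120, 121, 119, 119, 121, 120, 120, 116, 104, 109, 107, 109, 112, 109, 111, 110, 113, 120]
170 [279 280 281] 299 [138, 139, 139, 138, 140, 139, 139, 139, 139, 139, 139, 143, 154, 157, 159, 160, 158, 159, 162, 170, 182, 201, 207, 210, 209, 210, 205, 204, 219, 227, 227, 223, 222, 221, 215, 191, 185, 204, 206, 208, 209, 210, 211, 209, 208, 206, 208, 208, 208, 202, 193, 185, 167, 128, 98, 116, 125, 125, 124, 125, 124, 122, 122, 124, 114, 100, 106, 110, 110, 109, 108, 107, 111, 119, 126]
190 [279 280 281] 298 [130, 133, 131, 130, 132, 132, 131, 134, 132, 130, 127, 133, 149, 155, 157, 161, 175, 197, 208, 209, 209, 207, 207, 209, 211, 212, 211, 214, 221, 226, 227, 224, 222, 220, 212, 187, 181, 201, 207, 208, 210, 211, 211, 210, 208, 206, 209, 210, 209, 204, 191, 172, 153, 111, 103, 118, 122, 123, 124, 127, 123, 123, 122, 116, 104, 109, 111, 113, 114, 112, 114, 119, 117, 121, 142]
205 [279 280 281] 297 [135, 139, 136, 138, 139, 141, 140, 139, 140, 137, 140, 145, 154, 157, 161, 181, 207, 210, 210, 210, 209, 207, 207, 209, 209, 210, 202, 192, 211, 224, 225, 222, 221, 220, 212, 196, 205, 208, 209, 210, 211, 213, 210, 211, 208, 208, 209, 206, 200, 198, 188, 169, 155, 113, 116, 121, 123, 123, 121, 122, 124, 123, 122, 116, 104, 99, 85, 78, 77, 78, 79, 87, 85, 99, 136]
```

Profile A sits flat at the backstop (flange from column 236.5 to about 277, backstop at 279, parallel). Now on to B; I'll check the can clearance too.

Request:
move_arm --rows '[{"dx": 0,"dy": 1,"dz": 3,"rx": 0,"ry": 0,"rz": -1,"grip": 0.5},{"dx": 0,"dy": 4,"dz": 5,"rx": 0,"ry": 0,"rz": -3,"grip": 0.5},{"dx": 0,"dy": 8,"dz": 5,"rx": 0,"ry": 0,"rz": -5,"grip": 0.5},{"dx": 0,"dy": 12,"dz": 5,"rx": 0,"ry": 0,"rz": -5,"grip": 0.5},{"dx": 0,"dy": 16,"dz": 5,"rx": 0,"ry": 0,"rz": -5,"grip": 0.5},{"dx": 0,"dy": 20,"dz": 5,"rx": 0,"ry": 0,"rz": -5,"grip": 0.5},{"dx": 0,"dy": 24,"dz": 5,"rx": 0,"ry": 0,"rz": -5,"grip": 0.5},{"dx": 0,"dy": 28,"dz": 5,"rx": 0,"ry": 0,"rz": -5,"grip": 0.5},{"dx": 0,"dy": 32,"dz": 5,"rx": 0,"ry": 0,"rz": -5,"grip": 0.5},{"dx": -0.3,"dy": 36,"dz": 3,"rx": 0,"ry": 0,"rz": -5,"grip": 0.5},{"dx": -0.6,"dy": 40,"dz": 0,"rx": 0,"ry": 0,"rz": -5,"grip": 0.5},{"dx": -0.6,"dy": 41.6,"dz": 0,"rx": 0,"ry": 0,"rz": -5,"grip": 0.5},{"dx": -0.6,"dy": 41.6,"dz": 0,"rx": 0,"ry": 0,"rz": -5,"grip": 0.5},{"dx": -0.6,"dy": 41.6,"dz": 0,"rx": 0,"ry": 0,"rz": -5,"grip": 0.5},{"dx": -0.6,"dy": 41.6,"dz": 0,"rx": 0,"ry": 0,"rz": -5,"grip": 0.5},{"dx": -0.6,"dy": 41.6,"dz": 0,"rx": 0,"ry": 0,"rz": -5,"grip": 0.5}]' --squeeze 30

```text
t: 17.33
tcp_pos: [0.5818, 0.2762, 0.209]
ee_rot: [3.14, 0.0, -0.114]
contact_force: [0.3, 0.8, -0.2]
grip_width: 0.0431
grasp_force: 0.0
```

```bash
python3 - <<'E'
from h import *
o=bot.observe();print(o['t'],o['tcp_pos'],np.degrees(o['ee_rot']),o['joint_positions'].round(2))
c=cam('wrist','w7');D=cam('side')
S=cam('scene')
for n,k,z in(('S',S,.045),('D',D,.045)):
    for s,ce,m in blobs(k,(95,120,40),(125,255,255),120): print(n,s,ce,onz(k,*ce,z).round(3))
E
```

```text
17.3333 [0.58175738 0.27624296 0.20896267] [ 1.79903476e+02  1.55502263e-02 -6.55346851e+00] [-0.27  0.45 -0.34  1.61  0.16  1.11 -2.33]
S [   0   86   39   63 1690] [ 14.5 114.4] [-0.021 -0.848  0.045]
S [183 180   9  59 274] [186.6 213.2] [ 0.582 -0.173  0.045]
S [305 237  16  16 143] [312.1 245.4] [0.739 0.163 0.045]
D [273 153  16  19 260] [280.4 162.6] [0.727 0.17  0.045]
D [ 217  245   83   41 1188] [254.8 268.6] [ 0.532 -0.194  0.045]
```

View pics/w7.png

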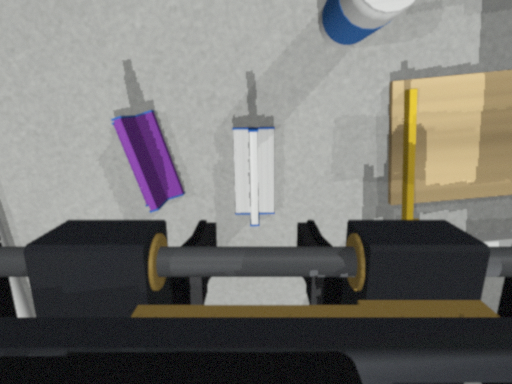

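Profile B (white, blue caps): web from (253.5,129) to (255,224). The purple look-alike at (150,160) stays clear. The can is 0.15 m off.

```bash
python3 - <<'E'
from h import *
o=bot.observe();print(o['tcp_pos'])
c=cam('wrist')
for r in(140,180,210): print(webrow(c,r,240,270))
a,b=onz(c,253.5,128.5,.05),onz(c,255,224,.05);print(a,b,(a+b)/2,np.linalg.norm(a-b),np.degrees(np.arctan2(*(a-b)[[1,0]])))
E
```

```text
[0.58185102 0.27686187 0.20993649]
[204, 205, 204, 203, 202, 205, 205, 206, 203, 198, 198, 220, 226, 222, 220, 218, 216, 205, 184, 187, 191, 191, 189, 192, 192, 193, 192, 195, 198, 204]
[208, 208, 207, 205, 204, 202, 204, 206, 206, 195, 180, 197, 219, 222, 222, 218, 217, 213, 207, 205, 204, 206, 204, 207, 209, 206, 207, 204, 204, 204]
[208, 208, 205, 207, 206, 206, 205, 206, 207, 209, 202, 197, 212, 220, 220, 218, 216, 215, 199, 183, 198, 206, 205, 206, 208, 208, 206, 206, 205, 205]
[0.63117563 0.27372977 0.05      ] [0.53162662 0.28376879 0.05      ] [0.58140112 0.27874928 0.05      ] 0.10005391433603301 -5.758524338479203
```

Request:
move_arm --rows '[{"dx": 0,"dy": 0.1,"dz": -4,"rx": 0,"ry": 0,"rz": 0.7,"grip": 0.5},{"dx": 0,"dy": 0.1,"dz": -8,"rx": 0,"ry": 0,"rz": 0.7,"grip": 0.5},{"dx": 0,"dy": 0.1,"dz": -12,"rx": 0,"ry": 0,"rz": 0.7,"grip": 0.5},{"dx": 0,"dy": 0.1,"dz": -15.5,"rx": 0,"ry": 0,"rz": 0.7,"grip": 0.5},{"dx": 0,"dy": 0.1,"dz": -18,"rx": 0,"ry": 0,"rz": 0.7,"grip": 0.5},{"dx": 0,"dy": 0.1,"dz": -19,"rx": 0,"ry": 0,"rz": 0.7,"grip": 0.5},{"dx": 0,"dy": 0.1,"dz": -19,"rx": 0,"ry": 0,"rz": 0.7,"grip": 0.5},{"dx": 0,"dy": 0.1,"dz": -19,"rx": 0,"ry": 0,"rz": 0.7,"grip": 0.3},{"dx": 0,"dy": 0.1,"dz": -19,"rx": 0,"ry": 0,"rz": 0.7,"grip": 0},{"dx": 0,"dy": 0.1,"dz": -19,"rx": 0,"ry": 0,"rz": 0.7,"grip": 0},{"dx": 0,"dy": 0.1,"dz": -19,"rx": 0,"ry": 0,"rz": 0.7,"grip": 0},{"dx": 0,"dy": 0.1,"dz": -19,"rx": 0,"ry": 0,"rz": 0.7,"grip": 0},{"dx": 0,"dy": 0.1,"dz": -19,"rx": 0,"ry": 0,"rz": 0.7,"grip": 0},{"dx": 0,"dy": 0.1,"dz": -19,"rx": 0,"ry": 0,"rz": 0.7,"grip": 0},{"dx": 0,"dy": 0.1,"dz": -19,"rx": 0,"ry": 0,"rz": 0.7,"grip": 0},{"dx": 0,"dy": 0.1,"dz": -19,"rx": 0,"ry": 0,"rz": 0.7,"grip": 0}]' --squeeze 30

```text
t: 18.87
tcp_pos: [0.5814, 0.2793, 0.0202]
ee_rot: [3.141, -0.001, -0.1]
contact_force: [-1.5, -1.0, 5.3]
grip_width: 0.0079
grasp_force: 30.0
```

Request:
move_arm --rows '[{"dx": 0,"dy": 0,"dz": 2,"rx": 0,"ry": 0,"rz": 0,"grip": 0},{"dx": 0,"dy": 0,"dz": 5,"rx": 0,"ry": 0,"rz": 0,"grip": 0},{"dx": 0,"dy": -0.5,"dz": 9,"rx": 0,"ry": 0,"rz": 0,"grip": 0},{"dx": 0.2,"dy": -3.5,"dz": 10,"rx": 0,"ry": 0,"rz": 2,"grip": 0},{"dx": 0.5,"dy": -6.5,"dz": 10,"rx": 0,"ry": 0,"rz": 4.4,"grip": 0},{"dx": 0.7,"dy": -10,"dz": 10,"rx": 0,"ry": 0,"rz": 4.4,"grip": 0},{"dx": 0.7,"dy": -13.5,"dz": 10,"rx": 0,"ry": 0,"rz": 4.4,"grip": 0},{"dx": 0.7,"dy": -17,"dz": 10,"rx": 0,"ry": 0,"rz": 4.4,"grip": 0},{"dx": 0.7,"dy": -20.5,"dz": 10,"rx": 0,"ry": 0,"rz": 4.4,"grip": 0},{"dx": 0.7,"dy": -24,"dz": 10,"rx": 0,"ry": 0,"rz": 4.4,"grip": 0},{"dx": 0.7,"dy": -27.5,"dz": 10,"rx": 0,"ry": 0,"rz": 4.4,"grip": 0},{"dx": 0.7,"dy": -31,"dz": 10,"rx": 0,"ry": 0,"rz": 4.4,"grip": 0},{"dx": 0.7,"dy": -34,"dz": 10,"rx": 0,"ry": 0,"rz": 4.4,"grip": 0},{"dx": 0.7,"dy": -36,"dz": 10,"rx": 0,"ry": 0,"rz": 4.4,"grip": 0},{"dx": 0.7,"dy": -36.8,"dz": 9,"rx": 0,"ry": 0,"rz": 4.4,"grip": 0},{"dx": 0.7,"dy": -36.8,"dz": 7,"rx": 0,"ry": 0,"rz": 4.4,"grip": 0},{"dx": 0.7,"dy": -36.8,"dz": 5,"rx": 0,"ry": 0,"rz": 4.4,"grip": 0},{"dx": 0.7,"dy": -36.8,"dz": 3.5,"rx": 0,"ry": 0,"rz": 4.4,"grip": 0},{"dx": 0.7,"dy": -36.8,"dz": 3.5,"rx": 0,"ry": 0,"rz": 4.4,"grip": 0},{"dx": 0.7,"dy": -36.8,"dz": 3.5,"rx": 0,"ry": 0,"rz": 4.4,"grip": 0}]' --squeeze 30

```text
t: 20.53
tcp_pos: [0.5872, -0.0871, 0.0531]
ee_rot: [-3.14, 0.003, -0.021]
contact_force: [-0.2, 0.2, -1.8]
grip_width: 0.0079
grasp_force: 30.0
```

```bash
python3 - <<'E'
from h import *
o=bot.observe();print(o['tcp_pos'],np.degrees(o['ee_rot']),o['grip_width'],o['grasp_force'])
c=cam('wrist','w8')
cv2.imwrite('pics/c8.png',cv2.resize(c['img'][60:260,130:450][:,:,::-1],(640,400),interpolation=2))
E
```

```text
[ 0.58716143 -0.08707235  0.05308525] [-1.79935160e+02  1.71866066e-01 -1.20075109e+00] 0.007884126739057034 30.00006201211363
```

View pics/c8.png

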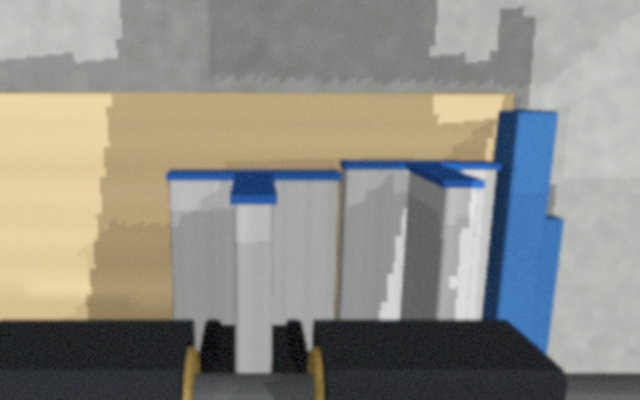

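Profile B hangs level beside A: held flange edge at crop x≈338, A's edge at x≈343. Lowering.

Request:
move_arm --rows '[{"dx": 0,"dy": 0,"dz": -1.2,"rx": 0,"ry": 0,"rz": 0,"grip": 0},{"dx": 0,"dy": 0,"dz": -2,"rx": 0,"ry": 0,"rz": 0,"grip": 0},{"dx": 0,"dy": 0,"dz": -2.5,"rx": 0,"ry": 0,"rz": 0,"grip": 0},{"dx": 0,"dy": 0,"dz": -2.5,"rx": 0,"ry": 0,"rz": 0,"grip": 0},{"dx": 0,"dy": 0,"dz": -2.5,"rx": 0,"ry": 0,"rz": 0,"grip": 0}]' --squeeze 30

```text
t: 21.0
tcp_pos: [0.5883, -0.0884, 0.0298]
ee_rot: [3.142, -0.0, -0.023]
contact_force: [-1.0, 1.0, 1.4]
grip_width: 0.0078
grasp_force: 30.0
```

Request:
move_arm --rows '[{"dx": 0,"dy": 0,"dz": 0,"rx": 0,"ry": 0,"rz": 0,"grip": 0.15},{"dx": 0,"dy": 0,"dz": 0,"rx": 0,"ry": 0,"rz": 0,"grip": 0.25},{"dx": 0,"dy": 0,"dz": 0,"rx": 0,"ry": 0,"rz": 0,"grip": 0.25},{"dx": 0,"dy": 0,"dz": 0,"rx": 0,"ry": 0,"rz": 0,"grip": 0.25},{"dx": 0,"dy": 0,"dz": 2,"rx": 0,"ry": 0,"rz": 0,"grip": 0.25},{"dx": 0,"dy": 0,"dz": 6,"rx": 0,"ry": 0,"rz": 0,"grip": 0.25},{"dx": 0,"dy": 0,"dz": 10,"rx": 0,"ry": 0,"rz": 0,"grip": 0.25},{"dx": 0,"dy": 0,"dz": 14,"rx": 0,"ry": 0,"rz": 0,"grip": 0.25},{"dx": 0,"dy": 0,"dz": 17,"rx": 0,"ry": 0,"rz": 0,"grip": 0.3},{"dx": 0,"dy": 0,"dz": 18,"rx": 0,"ry": 0,"rz": 0,"grip": 0.3},{"dx": 0,"dy": 0,"dz": 18,"rx": 0,"ry": 0,"rz": 0,"grip": 0.3},{"dx": 0,"dy": 0,"dz": 18,"rx": 0,"ry": 0,"rz": 0,"grip": 0.3}]' --squeeze 30

```text
t: 22.0
tcp_pos: [0.5877, -0.0887, 0.2091]
ee_rot: [3.141, 0.0, -0.023]
contact_force: [0.3, -0.1, -0.0]
grip_width: 0.0258
grasp_force: 0.0
```

```bash
python3 - <<'E'
from h import *
o=bot.observe();print(o['t'],o['tcp_pos'],np.degrees(o['ee_rot']),o['grip_width'])
c=cam('wrist','w9');S=cam('scene','s9');D=cam('side','d9')
w=c['img'][80:240,150:390];s=S['img'][160:290,110:400];d=D['img'][120:340,170:370]
cv2.imwrite('pics/c9.png',np.hstack([np.vstack([cv2.resize(w,(450,300),interpolation=2),cv2.resize(s,(450,202+90)[:2],interpolation=2)]),cv2.resize(d,(350,592),interpolation=2)])[:,:,::-1])
for r in(150,190): print(webrow(c,r,185,310))
E
```

```text
22.0 [ 0.5877061  -0.08870744  0.20905041] [ 1.79983412e+02  2.69004403e-02 -1.30796232e+00] 0.025800149171255705
[203, 202, 203, 202, 203, 202, 203, 202, 203, 203, 202, 203, 204, 204, 202, 203, 202, 203, 202, 204, 201, 191, 168, 155, 155, 158, 157, 157, 157, 157, 157, 156, 158, 155, 156, 157, 157, 158, 157, 151, 147, 143, 142, 139, 142, 140, 138, 140, 137, 137, 141, 154, 160, 161, 163, 161, 161, 161, 160, 158, 158, 159, 159, 157, 162, 159, 159, 163, 178, 185, 184, 180, 178, 177, 173, 162, 162, 160, 159, 161, 160, 163, 161, 164, 160, 157, 155, 145, 141, 140, 138, 130, 122, 121, 114, 117, 138, 154, 160, 160, 161, 160, 156, 160, 158, 155, 157, 163, 180, 207, 211, 208, 193, 153, 115, 108, 112, 136, 189, 225, 230, 228, 224, 221, 214]
[201, 201, 200, 201, 202, 201, 202, 200, 201, 201, 201, 200, 200, 202, 200, 191, 165, 153, 153, 153, 155, 153, 154, 155, 152, 149, 138, 136, 135, 135, 134, 137, 138, 136, 135, 134, 135, 136, 137, 136, 136, 136, 137, 136, 136, 133, 136, 137, 136, 134, 137, 145, 156, 158, 158, 159, 159, 159, 161, 158, 154, 158, 157, 158, 158, 159, 158, 160, 174, 180, 178, 178, 175, 172, 167, 158, 155, 152, 143, 139, 141, 141, 140, 141, 136, 136, 137, 135, 139, 139, 133, 126, 120, 112, 115, 132, 144, 156, 161, 182, 207, 211, 211, 211, 208, 209, 210, 212, 214, 214, 205, 180, 129, 109, 108, 119, 166, 213, 227, 228, 225, 222, 220, 211, 206]
```

View pics/c9.png

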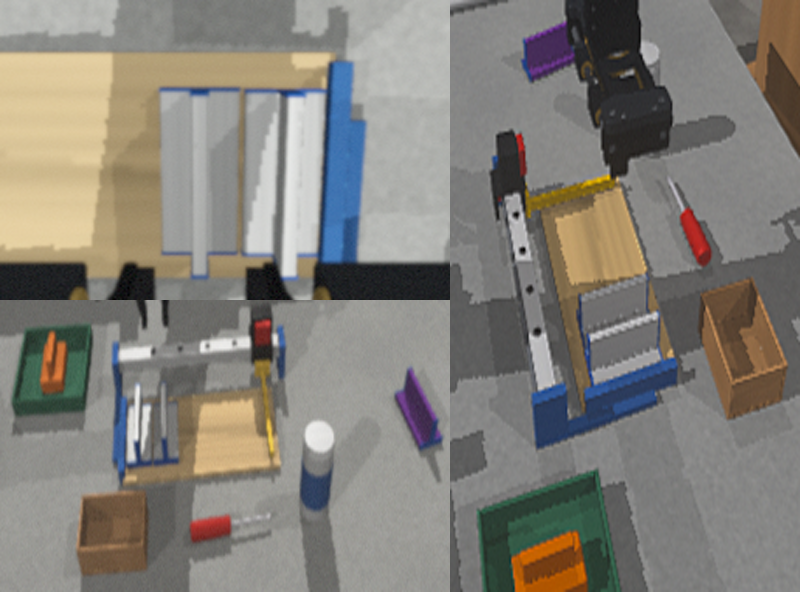

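Both profiles lie flat side by side at the backstop (wrist crop: B at columns 160–240, A at 245–325), the block is in the tray, and no others remain besides the purple one. So two profiles → hole 2. Going to the stop.

Request:
move_arm --rows '[{"dx": -0.5,"dy": 1,"dz": 1,"rx": 0,"ry": 0,"rz": 7,"grip": 0.8},{"dx": -1.5,"dy": 3,"dz": 1.5,"rx": 0,"ry": 0,"rz": 14,"grip": 0.8},{"dx": -2.5,"dy": 4.5,"dz": 1.5,"rx": 0,"ry": 0,"rz": 21,"grip": 0.8},{"dx": -3.5,"dy": 6,"dz": 1.5,"rx": 0,"ry": 0,"rz": 28,"grip": 0.8},{"dx": -4.5,"dy": 8,"dz": 1.5,"rx": 0,"ry": 0,"rz": 35,"grip": 0.8},{"dx": -5.5,"dy": 10,"dz": 1.5,"rx": 0,"ry": 0,"rz": 42,"grip": 0.8},{"dx": -6.5,"dy": 12,"dz": 1.5,"rx": 0,"ry": 0,"rz": 49,"grip": 0.8},{"dx": -7.5,"dy": 14,"dz": 1.5,"rx": 0,"ry": 0,"rz": 56,"grip": 0.8},{"dx": -8.5,"dy": 15.5,"dz": 1.5,"rx": 0,"ry": 0,"rz": 63,"grip": 0.8},{"dx": -9.5,"dy": 17,"dz": 1.5,"rx": 0,"ry": 0,"rz": 70,"grip": 0.8},{"dx": -10.5,"dy": 18.5,"dz": 1.5,"rx": 0,"ry": 0,"rz": 77,"grip": 0.8},{"dx": -11.1,"dy": 19.7,"dz": 1.5,"rx": 0,"ry": 0,"rz": 84,"grip": 0.8},{"dx": -11.1,"dy": 19.7,"dz": 1.5,"rx": 0,"ry": 0,"rz": 90,"grip": 0.8},{"dx": -11.1,"dy": 19.7,"dz": 1.5,"rx": 0,"ry": 0,"rz": 90,"grip": 0.8},{"dx": -11.1,"dy": 19.7,"dz": 1.5,"rx": 0,"ry": 0,"rz": 90,"grip": 0.8},{"dx": -11.1,"dy": 19.7,"dz": 1.5,"rx": 0,"ry": 0,"rz": 90,"grip": 0.8},{"dx": -11.1,"dy": 19.7,"dz": 1.5,"rx": 0,"ry": 0,"rz": 90,"grip": 0.8}]' --squeeze 25

```text
t: 23.57
tcp_pos: [0.4772, 0.1078, 0.224]
ee_rot: [-3.141, 0.0, 1.545]
contact_force: [0.6, -0.3, 0.0]
grip_width: 0.0696
grasp_force: 0.0
```

```bash
python3 - <<'E'
from h import *
o=bot.observe();print(o['tcp_pos'],np.degrees(o['ee_rot']),o['joint_positions'].round(2),o['grip_width'])
c=cam('wrist')
for s,ce,m in blobs(c,(0,150,70),(5,255,255),30): print(s,ce,onz(c,s[0],ce[1],.106),onz(c,s[0]+s[2],ce[1],.106))
E
```

```text
[0.47721891 0.10779137 0.224048  ] [-1.79947542e+02  1.34888056e-03  8.85491147e+01] [ 0.31  0.23 -0.71  1.93  0.18  1.04 -0.51] 0.0695842874169387
[272 164  13  37 398] [277.8 182.9] [0.49103499 0.11131126 0.106     ] [0.50268102 0.1110178  0.106     ]
```

Request:
move_arm --rows '[{"dx": 0,"dy": 0.1,"dz": -4,"rx": 0,"ry": 0,"rz": 0,"grip": 0.8},{"dx": 0,"dy": 0.1,"dz": -8,"rx": 0,"ry": 0,"rz": 0,"grip": 0.8},{"dx": 0,"dy": 0.1,"dz": -11,"rx": 0,"ry": 0,"rz": 0,"grip": 0.8},{"dx": 0,"dy": 0.1,"dz": -13.5,"rx": 0,"ry": 0,"rz": 0,"grip": 0.8},{"dx": 0,"dy": 0.1,"dz": -15,"rx": 0,"ry": 0,"rz": 0,"grip": 0.8},{"dx": 0,"dy": 0.1,"dz": -15,"rx": 0,"ry": 0,"rz": 0,"grip": 0.8},{"dx": 0,"dy": 0.1,"dz": -15,"rx": 0,"ry": 0,"rz": 0,"grip": 0},{"dx": 0,"dy": 0.1,"dz": -15,"rx": 0,"ry": 0,"rz": 0,"grip": 0},{"dx": 0,"dy": 0.1,"dz": -15,"rx": 0,"ry": 0,"rz": 0,"grip": 0},{"dx": 0,"dy": 0.1,"dz": -15,"rx": 0,"ry": 0,"rz": 0,"grip": 0},{"dx": 0,"dy": 0.1,"dz": -15,"rx": 0,"ry": 0,"rz": 0,"grip": 0},{"dx": 0,"dy": 0.1,"dz": -15,"rx": 0,"ry": 0,"rz": 0,"grip": 0},{"dx": 0,"dy": 0.1,"dz": -15,"rx": 0,"ry": 0,"rz": 0,"grip": 0},{"dx": 0,"dy": 0.1,"dz": -15,"rx": 0,"ry": 0,"rz": 0,"grip": 0},{"dx": 0,"dy": 0.1,"dz": -15,"rx": 0,"ry": 0,"rz": 0,"grip": 0},{"dx": 0,"dy": 0.1,"dz": -15,"rx": 0,"ry": 0,"rz": 0,"grip": 0}]' --squeeze 25

```text
t: 24.95
tcp_pos: [0.4769, 0.1097, 0.0757]
ee_rot: [3.142, 0.001, 1.548]
contact_force: [-3.0, -0.8, 8.3]
grip_width: 0.0306
grasp_force: 25.0
```

Request:
move_arm --rows '[{"dx": -0.02,"dy": -1,"dz": 0,"rx": 0,"ry": 0,"rz": 0,"grip": 0},{"dx": -0.06,"dy": -3,"dz": 0,"rx": 0,"ry": 0,"rz": 0,"grip": 0},{"dx": -0.11,"dy": -5,"dz": 0,"rx": 0,"ry": 0,"rz": 0,"grip": 0},{"dx": -0.15,"dy": -7,"dz": 0,"rx": 0,"ry": 0,"rz": 0,"grip": 0},{"dx": -0.2,"dy": -9,"dz": 0,"rx": 0,"ry": 0,"rz": 0,"grip": 0},{"dx": -0.24,"dy": -11,"dz": 0,"rx": 0,"ry": 0,"rz": 0,"grip": 0},{"dx": -0.29,"dy": -13,"dz": 0,"rx": 0,"ry": 0,"rz": 0,"grip": 0},{"dx": -0.33,"dy": -14.5,"dz": 0,"rx": 0,"ry": 0,"rz": 0,"grip": 0},{"dx": -0.35,"dy": -15.5,"dz": 0,"rx": 0,"ry": 0,"rz": 0,"grip": 0},{"dx": -0.36,"dy": -16,"dz": 0,"rx": 0,"ry": 0,"rz": 0,"grip": 0},{"dx": -0.36,"dy": -16.2,"dz": 0,"rx": 0,"ry": 0,"rz": 0,"grip": 0},{"dx": -0.36,"dy": -16.2,"dz": 0,"rx": 0,"ry": 0,"rz": 0,"grip": 0},{"dx": -0.36,"dy": -16.2,"dz": 0,"rx": 0,"ry": 0,"rz": 0,"grip": 0},{"dx": -0.36,"dy": -16.2,"dz": 0,"rx": 0,"ry": 0,"rz": 0,"grip": 0},{"dx": -0.36,"dy": -16.2,"dz": 0,"rx": 0,"ry": 0,"rz": 0,"grip": 0}]' --squeeze 25

```text
t: 26.2
tcp_pos: [0.4733, -0.0533, 0.0756]
ee_rot: [-3.141, 0.002, 1.548]
contact_force: [-2.7, -0.4, 11.5]
grip_width: 0.0303
grasp_force: 25.0
```

Request:
move_arm --rows '[{"dx": 0,"dy": 0,"dz": 0,"rx": 0,"ry": 0,"rz": 0,"grip": 0.5},{"dx": 0,"dy": 0,"dz": 0,"rx": 0,"ry": 0,"rz": 0,"grip": 0.8},{"dx": 0,"dy": 0,"dz": 0,"rx": 0,"ry": 0,"rz": 0,"grip": 0.8},{"dx": 0,"dy": 0,"dz": 0,"rx": 0,"ry": 0,"rz": 0,"grip": 0.8},{"dx": 0,"dy": 0,"dz": 0,"rx": 0,"ry": 0,"rz": 0,"grip": 0.8},{"dx": 0,"dy": 0,"dz": 3,"rx": 0,"ry": 0,"rz": 0,"grip": 0.8},{"dx": 0,"dy": 0,"dz": 7,"rx": 0,"ry": 0,"rz": 0,"grip": 0.8},{"dx": 0,"dy": 0,"dz": 11,"rx": 0,"ry": 0,"rz": 0,"grip": 0.8},{"dx": 0,"dy": 0,"dz": 15,"rx": 0,"ry": 0,"rz": 0,"grip": 0.8},{"dx": 0,"dy": 0,"dz": 15,"rx": 0,"ry": 0,"rz": 0,"grip": 0.8},{"dx": 0,"dy": 0,"dz": 15,"rx": 0,"ry": 0,"rz": 0,"grip": 0.8}]' --squeeze 25

```text
t: 27.12
tcp_pos: [0.4734, -0.0525, 0.226]
ee_rot: [3.14, 0.001, 1.548]
contact_force: [-0.8, -0.5, -0.5]
grip_width: 0.0697
grasp_force: 0.0
```

```bash
python3 - <<'E'
from h import *
o=bot.observe();print(o['t'],o['tcp_pos'],o['contact_force'])
c=cam('wrist');S=cam('scene');D=cam('side')
for s,ce,m in blobs(c,(0,150,70),(5,255,255),30): print(s,ce,onz(c,s[0],ce[1],.106),onz(c,s[0]+s[2],ce[1],.106))
w=c['img'][60:240,200:460];s=S['img'][160:290,110:400];d=D['img'][120:340,170:370]
cv2.imwrite('pics/c10.png',np.hstack([np.vstack([cv2.resize(w,(450,300),interpolation=2),cv2.resize(s,(450,292),interpolation=2)]),cv2.resize(d,(350,592),interpolation=2)])[:,:,::-1])
E
```

```text
27.1167 [ 0.47344702 -0.05250055  0.22596334] [-0.77515519 -0.51798868 -0.4903227 ]
[ 477  101   31   61 1470] [492.4 131. ] [ 0.66577668 -0.00754252  0.106     ] [ 0.69266512 -0.00816685  0.106     ]
[272 165  12  38 398] [277.4 184.6] [ 0.48764464 -0.05112437  0.106     ] [ 0.4984881  -0.05137881  0.106     ]
```

View pics/c10.png

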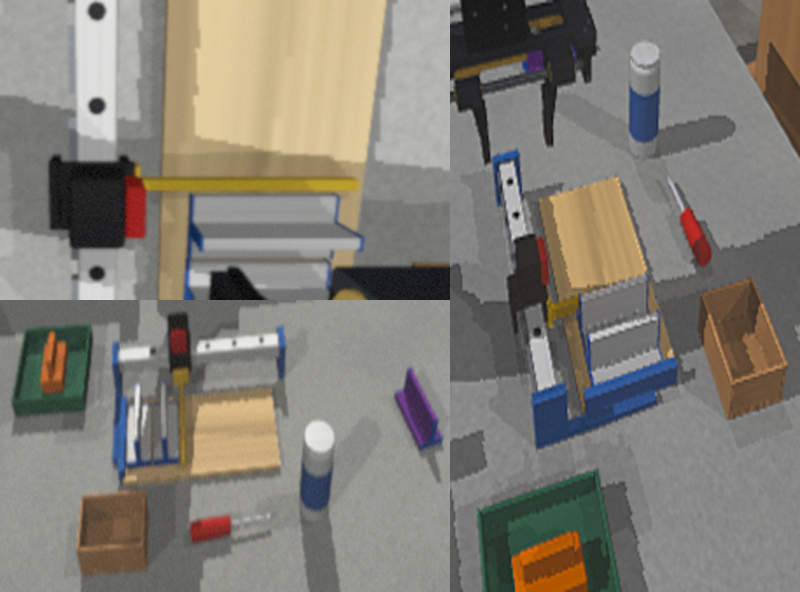

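The stop is in hole 2: hole 1 shows at crop (97,272), holes 3–5 beyond. The button is out about 11 mm and the plate sits just beyond the row, with both profiles flat. Handing in.

```bash
python3 -c "
from plant import bot
print(bot.close_job())"
```

```text
the job is handed in; nothing more can be done
None
```

I handed the job in at about 27 s: orange block in the tray, both blue-capped profiles flat on the bed from the backstop, stop popped into hole 2 (no verdict came back).

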